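# Slide the vial rack behind the rinse post into its bay

## Robot

A 7-joint arm with a two-finger parallel gripper is mounted at the origin on a cart in front of the work surface, level with it; the furniture and walls round the work are solid. World frame = base frame: x ahead of the robot, y to its left, z up, the work surface at z = 0. Lengths are in m, angles in rad, forces in N, time in s.
With the tool pointing down it reaches from about 0.425 to 0.875 m from the base axis. Payload 4.7 kg.
Tool frame: the origin (TCP) lies on the centre line of the jaws, within the pads' length; the fingertips stand 11 mm ahead of it and the grasp point (between the pads) lies 8 mm behind it; z points along the fingers, y is the line along which they close (so a half turn about z gives the same grasp; the last joint's range is limited). The gripper opens to 85 mm and grips with 20 to 120 N. Pads are 22 mm wide; open, the fingers measure 114 mm over their backs; the gripper's body (76 mm by 85 mm) begins 54 mm behind the grasp point. The pads swing forward as they close: fully open they stand 13 mm farther back than shut.
Start: joints at [1.17, 0.321, -0.07, 1.45, 0.023, 1.371, -0.057], TCP at [0.262, -0.595, 0.219] pointing down, gripper open.
Joint ranges: [-2.86, 2.86], [-0.3, 2.09], [-1.38, 1.24], [0.06, 2.45], [-1.56, 4.7], [0.09, 2.05], [-2.69, 2.69]. Speed limits (rad/s): [2.57, 2.57, 3.14, 3.14, 3.14, 3.14, 3.14].

## Interface

Orientations are given as [roll, pitch, yaw] about the fixed x, y, z axes, in that order (R = Rz(yaw) Ry(pitch) Rx(roll)).
In Python, from station import r gives the robot as it stands. The module is installed in compiled form; this text tells all that it offers.
- The arm moves only by the tool carry_out, never from a script. Its argument "plan" is a list of rows, each an object of numbers: "dx", "dy", "dz": the shift along the tool's x, y, z normalised to -1 to 1, where 1 is 20 cm; "twist": the turn about the tool's z normalised to -1 to 1, where 1 is 0.5 rad; "hand": the opening, from 0 (shut) to 1 (fully open). A call has 1 to 20 rows; each row shifts and turns the commanded pose from where the row before left it, along the tool's axes as they then stand; what a row does not reach is not made up. A row lasts 1/8 s, in which the tool goes at most 62.5 mm and 10.7 degrees, less where a joint would pass 70% of its speed; a pose out of reach is approached as far as the arm can. A call with a number of a shift or a turn outside -1 to 1 is refused whole. A call with a gripper value outside its range is refused whole. The fingers move at their own pace and stop on an object; "force" is the grip in N (left out, the last holds). Time passes only in rows, so rows that do not move let the fingers close. It gives the time, the measured TCP pose, the force, the opening and the grip force at its end, in the units of the state.
- r.state(): the state, without advancing time (a new reading comes with each control period).
- r.camera(name): name is "scene" or "top" or "wrist"; returns a dict with "img" (400x640x3 uint8, blue, green, red), "intrinsics" (3x3 intrinsics, pixels), "origin" and "orientation" of the camera in the world. Camera axes: x right, y up, looking along -z (the intrinsics and any distortion apply to the point x, -y, -z); pixel columns grow to the right and rows downward; lengths in m; the calibration is good to about 2 mm. The wrist camera is an equidistant fisheye: a pixel r from the principal point sees the ray r / f radians off the axis. A picture is of the moment at which its call begins. There is no depth.
- r.finish_job(): hands the job in; it is judged then, once.
The state is a dict: "t": time; "joints": joint angles; "joint_vel": joint speeds; "tau": joint torques, N m; "eef_pos": TCP position; "eef_rot": TCP orientation; "contact_force": force on the tool from outside, world axes, zero at the start; "torque": the same for the moment, N m; "finger_gap": opening from 0.0 (shut) to 1.0 (fully open); "gripper_force": force on a finger pad.
Only numpy, scipy, OpenCV 4.12 (cv2) and the standard library are available. Lean on these libraries where they do the work, as an engineer would, in place of code of your own. Each camera call takes 0.05 s, during which the arm holds its last target. There are 200 camera calls.

## Task

Load the sampler: slide the long white vial rack along the bench into its aluminium bay, left end first at a slant behind the white rinse post, then swing the right end in, until the rack lies flush along the back fence and the spring catch has snapped out in front of it. Only push, with the fingertips or the outside of the fingers: do not grip or lift the rack, and keep every vial standing in its hole. Leave the beaker, petri dish, timer and tip box where they are.

Things in the scene. Friction and masses are not known exactly. Their poses are not given: they have to be found in the camera images.
- rack: Vial rack: a loose white plastic block, 30 (x) x 228 (y) x 28 mm high, about 0.2 to 0.35 kg with its vials, nine holes in a row 24 mm apart, six of them filled; slides on the bench with friction. Origin: centre of its underside; x out of the long side away from the robot, y along it to the left end, z up. Both long sides and both ends are plain flat faces.
- rack_left_end (a point): Bottom of the rack's left end face, middle of its 30 mm width; 114 mm from the rack's origin along +y.
- rack_right_end (a point): Bottom of the rack's right end face, middle of its 30 mm width; 114 mm from the rack's origin along -y.
- dock: Rack bay, fixed, aluminium, open to the robot, no floor. Origin on the bench, middle of the back fence's near face; x away from the robot, y left. Clear length 233 mm (y -116.5 to 116.5), fence 24 mm high, 20 mm deep behind. Left stop 42 mm deep (x -42 to 0), 14 thick, 24 high. Right stop 48 deep, 18 thick, 26 high, mouth chamfered 4 x 8 mm, a knob on its outer side. The post belongs to it.
- post_foot (a point): Foot of the white rinse post's axis, fixed in the bay's mouth: dock x -70, y 41.5 mm, so 75 mm from the left stop. Post 20 mm thick, 70 mm high; 60 mm clear between it and the fence; a 4 mm high foot plate reaches 30 mm and a small nozzle 19 mm from the axis towards the robot.
- catch (a joint): Brass spring catch in the right stop, sliding along dock y: 0 = fully out, grows to 0.009 m as pressed in. Out, it juts 7 mm into the bay 7 to 19 mm above the bench, with a flat face at dock x -32.5 behind which the 30 mm rack is held, and a ramp from there to x -46.5 at the mouth. The rack's end presses it in by riding up the ramp (spring 0.6 to 1.4 N; about 3 to 8 N of push on the rack).
- catch_tip (a point): Tip of the catch, at its flat face, 13 mm above the bench; in dock x -32.5 mm, y -109.5 mm when out.
- vial_0: Glass screw-cap vial, 17 mm thick, 40 mm high, loose in the rack's first hole from the left; about 18 mm of it shows above the block. Origin: centre of its underside, 6 mm above the bench; z up.
- vial_1: Glass screw-cap vial, 17 mm thick, 40 mm high, loose in the rack's second hole from the left; about 18 mm of it shows above the block. Origin: centre of its underside, 6 mm above the bench; z up.
- vial_2: Glass screw-cap vial, 17 mm thick, 40 mm high, loose in the rack's fourth hole from the left; about 18 mm of it shows above the block. Origin: centre of its underside, 6 mm above the bench; z up.
- vial_3: Glass screw-cap vial, 17 mm thick, 40 mm high, loose in the rack's fifth hole from the left; about 18 mm of it shows above the block. Origin: centre of its underside, 6 mm above the bench; z up.
- vial_4: Glass screw-cap vial, 17 mm thick, 40 mm high, loose in the rack's seventh hole from the left; about 18 mm of it shows above the block. Origin: centre of its underside, 6 mm above the bench; z up.
- vial_5: Glass screw-cap vial, 17 mm thick, 40 mm high, loose in the rack's eighth hole from the left; about 18 mm of it shows above the block. Origin: centre of its underside, 6 mm above the bench; z up.
- beaker: Small glass beaker, 43 mm wide, 57 mm high, standing in front of the bay's left part; leave alone. Origin: centre of its underside.
- timer: White bench timer with three buttons, 62 x 66 x 18 mm, lying behind the bay; leave alone. Origin: centre of its underside.
- petri_dish: Petri dish, 60 mm wide, 14 mm high, lying near the bench edge to the right of the rack; leave alone. Origin: centre of its underside.
- tip_box: Blue pipette tip box with clear lid, 73 x 120 x 75 mm, behind the bay beside the analyser; leave alone. Origin: centre of its underside.
- analyser_1: Tall white instrument, fixed, behind and to the right of the rack. From its origin (on the bench) it reaches 120 mm to the left, 150 mm to the right, and its front lies 105 mm towards the robot, 375 mm high; 190 mm above the bench a valve handle juts out to 170 mm towards the robot, 30 mm right of the origin. Keep the wrist clear.
- water_bath: Open beige bath, fixed, right of the work and between it and the arm's starting place. From its origin (on the bench) about 130 mm towards and away from the robot and 190 mm to either side; four bottles stand in it, their caps up to 350 mm above the bench. Pass over or in front of them.

How it is judged:
On the way:
1. the rack's left end is behind the post while its right end is still out in front of the right stop (y of rack_left_end in the frame of dock above 0.045 m and x of rack_left_end in the frame of dock above -0.05 m and x of rack_right_end in the frame of dock below -0.045 m), for 0.1 s.
At the end, for the whole second after the job is handed in: The rack lies at rest and flat on the bench in the bay, its far long side within 4.5 mm of the back fence all along, between the stops (within 6 mm of the bay's middle, 0.04 rad of parallel); the catch is out again (within 2 mm) in front of it; every vial stands in its hole (x of each of rack, rack_left_end, rack_right_end in the frame of dock above -0.0195 m and y of rack in the frame of dock between -0.006 and 0.006 m and angle between the y axis of rack and the y axis of dock, either way round below 0.04 rad and height (world z) of rack below 0.004 m and value of joint catch below 0.002 m and linear speed of rack below 0.01 m/s and z of each of vial_0, vial_1, vial_2, vial_3, vial_4, vial_5 in the frame of rack below 0.012 m and angle between each of vial_0, vial_1, vial_2, vial_3, vial_4, vial_5's own z axis and vertical below 0.2 rad); the robot touches nothing.
It fails at once if the rack is lifted or tipped (height (world z) of rack above 0.01 m or angle between rack's own z axis and vertical above 0.12 rad).
It fails at once if the rack is gripped: the fingers press on both of its long sides at once (contact force between the fingers and rack_c0 above 1 N and contact force between the fingers and rack_c1 above 1 N).
It fails at once if a vial is drawn out of its hole or tipped (z of any of vial_0, vial_1, vial_2, vial_3, vial_4, vial_5 in the frame of rack above 0.016 m or angle between any of vial_0, vial_1, vial_2, vial_3, vial_4, vial_5's own z axis and vertical above 0.35 rad).
It fails at once if one of the other things on the bench is shoved more than 15 mm or tipped (distance of any of beaker, timer, petri_dish, tip_box from where it was at the start of the episode above 0.015 m or angle between any of beaker, timer, petri_dish, tip_box's own z axis and vertical above 0.2 rad).
It also fails if it takes over 58 s, if anything falls off the work surface, if the arm or the gripper's body presses on something with over 40 N, if the wrist force passes 120 N, or if a joint passes its speed limit or range.

## Working session

There is one attempt and no reset: what is moved stays moved. The work goes in short steps, Python scripts to look and compute and a tool call to move; the robot and the scene stay as the last step left them, time stands still between calls to the robot, and variables do not carry over. Pictures are saved under pics/ and viewed, at most 10 in all, crops included, and the job is handed in when it is done.

Besides the shell and the picture viewer there is one more tool, called after "Request:" as name(argument=value, ...), one argument or row to a line, values as JSON. carry_out: Moves the arm, as the interface text tells. Scaled input: -1 to 1 covers 20 cm each way for a shift and 0.5 rad each way for a turn. Its arguments: {"type":"object","properties":{"plan":{"type":"array"},"force":{"type":"number"}},"required":["plan"]}

```bash
mkdir -p pics; cat > h.py <<'E'
import numpy as np, cv2
from station import r
from scipy.spatial.transform import Rotation as R
def shot(n,f):
    c=r.camera(n); cv2.imwrite(f'pics/{f}.png',c['img']); return c
def rot(o):
    o=np.array(o,float)
    return o if o.shape==(3,3) else (R.from_euler('xyz',o).as_matrix() if o.size==3 else R.from_quat(o).as_matrix())
def px2w(c,u,v,z):
    K=np.array(c['intrinsics']);d=np.array([(u-K[0,2])/K[0,0],-(v-K[1,2])/K[1,1],-1.])
    d=rot(c['orientation'])@d;o=np.array(c['origin']);return o+d*(z-o[2])/d[2]
def w2px(c,p):
    K=np.array(c['intrinsics']);q=rot(c['orientation']).T@(np.array(p)-c['origin'])
    return np.array([K[0,2]+K[0,0]*q[0]/-q[2],K[1,2]-K[1,1]*q[1]/-q[2]])
E
python3 - <<'E'
from h import *
import pickle
for n in('scene','top'):
    c=shot(n,n+'0');print(n,c['intrinsics'],c['origin'],c['orientation']);pickle.dump(c,open(n+'.pkl','wb'))
print(r.state())
E
```

```text
scene [[392.59347587   0.         322.54513024]
 [  0.         392.59347587 200.9253053 ]
 [  0.           0.           1.        ]] [-0.07759927  0.95247728  0.53579482] [ 1.16437846  0.01347663 -2.55667729]
top [[451.4985229    0.         320.8244229 ]
 [  0.         451.4985229  206.26370578]
 [  0.           0.           1.        ]] [0.49405179 0.00867102 1.2675097 ] [ 0.05321739  0.01624275 -1.59176189]
{'t': 0.1, 'joints': array([ 1.17010556,  0.32177668, -0.0700951 ,  1.45155863,  0.02262969,
        1.37078267, -0.05689068]), 'joint_vel': array([-1.29038135e-03, -7.51773922e-04,  8.73370780e-05, -3.26165725e-03,
       -1.14443050e-03,  1.79207369e-03,  2.16308165e-04]), 'tau': array([-1.98939942e-04, -4.94877291e+01, -3.84054529e-01, -3.15209913e+01,
        1.29966831e-02,  7.44585675e-03, -2.56878423e-05]), 'eef_pos': array([ 0.26169917, -0.59444451,  0.21771209]), 'eef_rot': array([-3.13985836e+00,  1.18002535e-04,  4.14843939e-01]), 'contact_force': array([-0.55072176,  0.29721951, -0.46585539]), 'torque': array([-0.03261646,  0.02467389,  0.01667933]), 'gripper_force': 0.0, 'finger_gap': 1.0022651087054746}
```

View pics/top0.png

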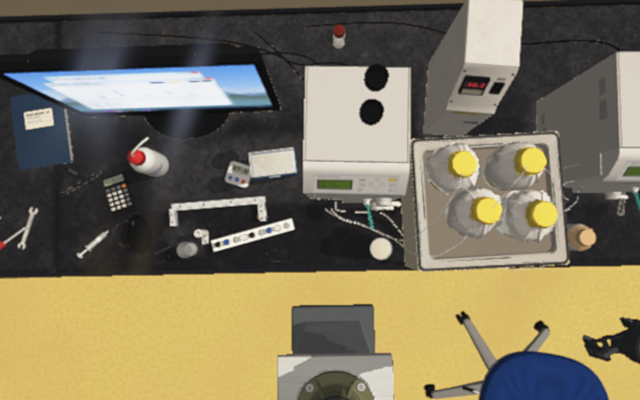

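View pics/scene0.png

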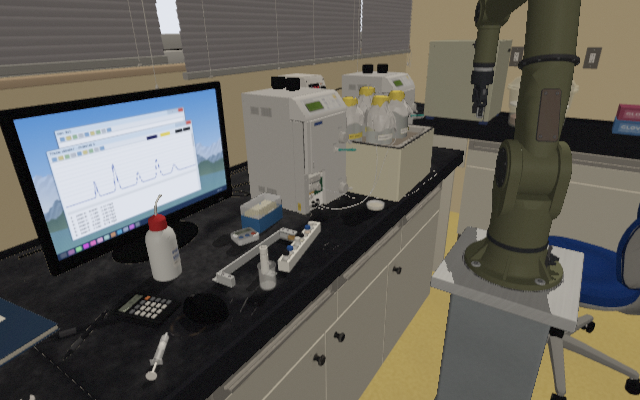

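The top view shows the bay at about (170–267, 197–225) px, the post near (201, 236), the beaker at (187, 249) and the rack from (212, 244) to (295, 225). The petri dish is at (381, 248). The scene view agrees with this layout. I'll zoom in to measure.

```bash
python3 - <<'E'
import cv2
a=cv2.imread('pics/top0.png')[185:265,160:305];cv2.imwrite('pics/topc.png',cv2.resize(a,None,fx=5.5,fy=5.5,interpolation=cv2.INTER_CUBIC))
E
```

```text
(no output)
```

View pics/topc.png

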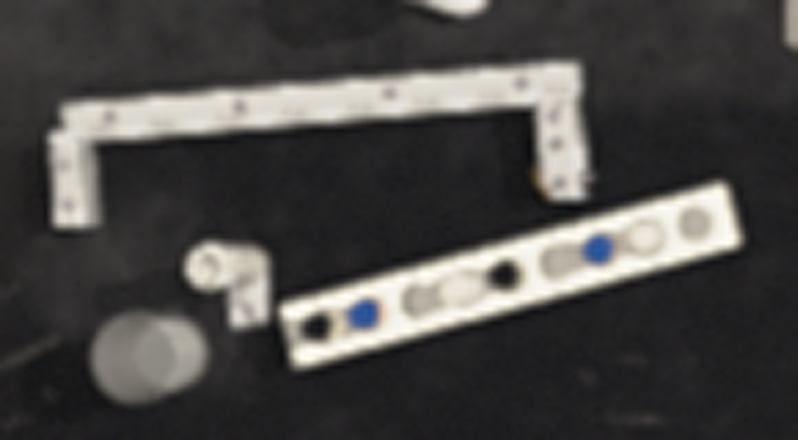

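```bash
cat > m.py <<'E'
from h import *
import pickle
from scipy.optimize import least_squares
c=pickle.load(open('top.pkl','rb'))
W=lambda u,v,z:px2w(c,(u+.5)/5.5+159.5,(v+.5)/5.5+184.5,z)[:2]
# (crop px, z, dock x or None, dock y or None)
P=[((120,139),.024,0,None),((300,124),.024,0,None),((500,107),.024,0,None),((68,228),.024,-.042,None),((565,200),.026,-.048,None),
((84,200),.024,None,.1165),((53,200),.024,None,.1305),((587,180),.026,None,-.1345),((550,150),.026,None,-.1165),((207,265),.07,-.07,.0415)]
def f(p):
    o=[];ca,sa=np.cos(p[2]),np.sin(p[2])
    for (u,v),z,x,y in P:
        d=W(u,v,z)-p[:2];l=[ca*d[0]+sa*d[1],-sa*d[0]+ca*d[1]]
        if x is not None:o.append(l[0]-x)
        if y is not None:o.append(l[1]-y)
    return np.array(o)
s=least_squares(f,[.65,.25,0],loss='soft_l1',f_scale=.003);print('dock',s.x.round(4),(f(s.x)*1000).round(1))
img=c['img'].astype(int)
m=(img.min(2)>150).astype(np.uint8);m[:,:209]=0;m[:215]=0;m[:,300:]=0;m[260:]=0
m=cv2.morphologyEx(m,cv2.MORPH_CLOSE,np.ones((5,5)))
n,l,st,_=cv2.connectedComponentsWithStats(m);k=1+st[1:,4].argmax()
v,u=np.nonzero(l==k)
rect=cv2.minAreaRect(np.c_[u,v].astype(np.float32));print(st[k],rect)
# corners from crop
C=[(280,302),(725,180),(743,246),(296,370)]
w=np.array([W(*q,.028) for q in C]);print('corners',w.round(4),np.linalg.norm(np.roll(w,-1,0)-w,axis=1).round(4))
ce=w.mean(0);ax=(w[0]+w[3]-w[1]-w[2]);yaw=np.arctan2(-ax[0],ax[1]);print('rack',ce.round(4),yaw)
cu,cv_=u.mean(),v.mean();print('centroid',px2w(c,cu,cv_,.028))
p=s.x;T=lambda q:(R.from_euler('z',-p[2]).as_matrix()[:2,:2]@(np.array(q)-p[:2]))
Ti=lambda q:(R.from_euler('z',p[2]).as_matrix()[:2,:2]@np.array(q)+p[:2])
print('rack in dock',T(ce),yaw-p[2])
print('post w',Ti([-.07,.0415]))
print('beaker base',W(170,353,0.0),'top',W(137,358,.057),T(W(170,353,0)))
print('petri',px2w(c,381,248,.014))
E
python3 m.py
```

```text
dock [0.5651 0.3172 0.057 ] [-0.4 -0.1  0.5 -1.1 -0.7  0.5  2.1 -2.4 -3.   2.1  2.2]
[211 219  83  32 945] ((252.25216674804688, 234.2077178955078), (12.311619758605957, 83.66548156738281), 74.47589111328125)
corners [[0.4756 0.3327]
 [0.5318 0.1089]
 [0.4987 0.1005]
 [0.4416 0.3249]] [0.2307 0.0342 0.2316 0.0349]
rack [0.4869 0.2167] 0.247683672694855
centroid [0.4869876  0.21671193 0.028     ]
rack in dock [-0.08377732 -0.09587122] 0.1906830331617125
post w [0.49286631 0.3546778 ]
beaker base [0.45036504 0.39662495] top [0.45022615 0.39537462] [-0.11004253  0.08580031]
petri [ 0.4422429  -0.13608231  0.014     ]
```

Request:
carry_out(
  plan=[
    {"dz": -0.3,"hand": 0},
    {"dz": -0.3,"hand": 0},
    {"dz": -0.3,"hand": 0},
    {"dz": -0.3,"hand": 0},
    {"dx": 0.18,"dy": -0.18,"hand": 0},
    {"dx": 0.18,"dy": -0.18,"hand": 0},
    {"dx": 0.18,"dy": -0.18,"hand": 0},
    {"dx": 0.18,"dy": -0.18,"hand": 0},
    {"dx": 0.18,"dy": -0.18,"hand": 0},
    {"dx": 0.18,"dy": -0.18,"hand": 0},
    {"dx": 0.18,"dy": -0.18,"hand": 0},
    {"dx": 0.18,"dy": -0.18,"hand": 0},
    {"dx": 0.18,"dy": -0.18,"hand": 0},
    {"dx": 0.18,"dy": -0.18,"hand": 0},
    {"dx": 0.18,"dy": -0.18,"hand": 0},
    {"dx": 0.18,"dy": -0.18,"hand": 0},
    {"dx": 0.18,"dy": -0.18,"hand": 0},
    {"dx": 0.18,"dy": -0.18,"hand": 0},
    {"hand": 0},
  ],
  force=20,
)

```text
validation failed for argument at $.pl...
```

Request:
carry_out(
  plan=[
    {"dx": 0,"dy": 0,"dz": -0.3,"twist": 0,"hand": 0},
  ],
  force=20,
)

```text
t: 0.22
eef_pos: [0.2604, -0.5918, 0.2725]
eef_rot: [-3.128, 0.0, 0.415]
contact_force: [1.4, -2.1, 1.0]
finger_gap: 0.814
gripper_force: 0.0
```

Request:
carry_out(
  plan=[
    {"dx": 0,"dy": 0,"dz": -0.3,"twist": 0,"hand": 0},
    {"dx": 0,"dy": 0,"dz": -0.3,"twist": 0,"hand": 0},
    {"dx": 0,"dy": 0,"dz": -0.3,"twist": 0,"hand": 0},
    {"dx": 0.18,"dy": -0.18,"dz": 0,"twist": 0.1,"hand": 0},
    {"dx": 0.18,"dy": -0.18,"dz": 0,"twist": 0,"hand": 0},
    {"dx": 0.18,"dy": -0.18,"dz": 0,"twist": 0,"hand": 0},
    {"dx": 0.18,"dy": -0.18,"dz": 0,"twist": 0,"hand": 0},
    {"dx": 0.18,"dy": -0.18,"dz": 0,"twist": 0,"hand": 0},
    {"dx": 0.18,"dy": -0.18,"dz": 0,"twist": 0,"hand": 0},
    {"dx": 0.18,"dy": -0.18,"dz": 0,"twist": 0,"hand": 0},
    {"dx": 0.18,"dy": -0.18,"dz": 0,"twist": 0,"hand": 0},
    {"dx": 0.18,"dy": -0.18,"dz": 0,"twist": 0,"hand": 0},
    {"dx": 0,"dy": 0,"dz": 0,"twist": 0,"hand": 0},
  ],
  force=20,
)

```text
t: 1.85
eef_pos: [0.4482, -0.1707, 0.4588]
eef_rot: [-3.141, -0.001, 0.374]
contact_force: [-0.6, 0.0, -0.5]
finger_gap: 0.001
gripper_force: 0.0
```

```bash
cat >> h.py <<'E'
DK=np.array([.5651,.3172,.057])
def d2w(p): return R.from_euler('z',DK[2]).as_matrix()[:2,:2]@np.array(p)+DK[:2]
def w2d(p): return R.from_euler('z',-DK[2]).as_matrix()[:2,:2]@(np.array(p)-DK[:2])
def to(x,y,z,yaw):
    s=r.state();p=s['eef_pos'];a=s['eef_rot'][2];d=np.array([x,y,z])-p
    print('t',s['t'].__round__(2),'at',p.round(4),'yaw',a.round(3),'tot units dx %.3f dy %.3f dz %.3f twist %.3f'%((d[0]*np.cos(a)+d[1]*np.sin(a))*5,(d[0]*np.sin(a)-d[1]*np.cos(a))*5,-d[2]*5,(a-yaw)*2))
E
python3 -c "
from h import *
to(.541,.142,.018,.248);print(r.state()['joints'])"
```

```text
t 1.85 at [ 0.4482 -0.1707  0.4588] yaw 0.374 tot units dx 1.003 dy -1.286 dz 2.204 twist 0.252
[ 0.73590355 -0.03465899 -0.4075624   1.37822415 -0.01505387  1.79494922
 -0.87155655]
```

Request:
carry_out(
  plan=[
    {"dx": 0.15,"dy": -0.2,"dz": 0,"twist": 0,"hand": 0},
    {"dx": 0.15,"dy": -0.2,"dz": 0,"twist": 0,"hand": 0},
    {"dx": 0.15,"dy": -0.2,"dz": 0,"twist": 0,"hand": 0},
    {"dx": 0.15,"dy": -0.2,"dz": 0,"twist": 0,"hand": 0},
    {"dx": 0.2,"dy": -0.25,"dz": 0,"twist": 0,"hand": 0},
    {"dx": 0.2,"dy": -0.24,"dz": 0,"twist": 0,"hand": 0},
    {"dx": 0,"dy": 0,"dz": 0.2,"twist": 0.25,"hand": 0},
    {"dx": 0,"dy": 0,"dz": 0.3,"twist": 0,"hand": 0},
    {"dx": 0,"dy": 0,"dz": 0.3,"twist": 0,"hand": 0},
    {"dx": 0,"dy": 0,"dz": 0.3,"twist": 0,"hand": 0},
    {"dx": 0,"dy": 0,"dz": 0.3,"twist": 0,"hand": 0},
    {"dx": 0,"dy": 0,"dz": 0,"twist": 0,"hand": 0},
  ],
  force=20,
)

```text
t: 3.35
eef_pos: [0.5376, 0.1329, 0.174]
eef_rot: [-3.141, 0.01, 0.239]
contact_force: [0.4, -0.3, 0.6]
finger_gap: 0.0
gripper_force: 0.0
```

```bash
python3 -c "
from h import *
to(.541,.142,.018,.248);print(r.state()['joints']);shot('top','t1');shot('wrist','w1')
a=cv2.imread('pics/t1.png')[165:265,160:320];cv2.imwrite('pics/t1c.png',np.vstack([cv2.resize(a,(640,400)),cv2.resize(cv2.imread('pics/w1.png'),(640,400))])[:,:][0:600])"
```

```text
t 3.35 at [0.5376 0.1329 0.174 ] yaw 0.239 tot units dx 0.028 dy -0.040 dz 0.780 twist -0.018
[ 0.3571505   0.21851241 -0.73021294  1.72360537  0.15037826  1.26767485
 -1.73981265]
```

View pics/t1c.png

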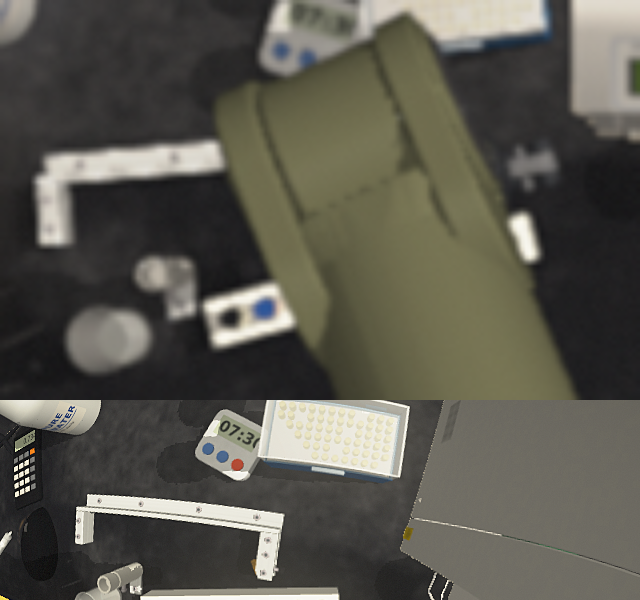

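The composite shows the arm over the middle of the bay, with the rack's ends still visible at (205–295, 285–345) and (510–540, 215–260) in the crop. The wrist view shows the bay undisturbed. The position is right, so I'll descend behind the rack's right end.

Request:
carry_out(
  plan=[
    {"dx": 0.03,"dy": -0.04,"dz": 0.2,"twist": -0.02,"hand": 0},
    {"dx": 0,"dy": 0,"dz": 0.25,"twist": 0,"hand": 0},
    {"dx": 0,"dy": 0,"dz": 0.2,"twist": 0,"hand": 0},
    {"dx": 0,"dy": 0,"dz": 0.13,"twist": 0,"hand": 0},
    {"dx": 0,"dy": 0,"dz": 0,"twist": 0,"hand": 0},
  ],
  force=20,
)

```text
t: 4.08
eef_pos: [0.5462, 0.1443, 0.0238]
eef_rot: [3.142, -0.001, 0.249]
contact_force: [1.0, -0.4, 0.1]
finger_gap: -0.001
gripper_force: 0.0
```

```bash
python3 -c "
from h import *
to(.541,.142,.018,.248)"
```

```text
t 4.08 at [0.5462 0.1443 0.0238] yaw 0.249 tot units dx -0.028 dy 0.005 dz 0.029 twist 0.002
```

Request:
carry_out(
  plan=[
    {"dx": -0.025,"dy": 0,"dz": 0.025,"twist": 0,"hand": 0},
    {"dx": -0.02,"dy": 0,"dz": 0,"twist": 0,"hand": 0},
    {"dx": -0.02,"dy": 0,"dz": 0,"twist": 0,"hand": 0},
    {"dx": -0.02,"dy": 0,"dz": 0,"twist": 0,"hand": 0},
    {"dx": -0.02,"dy": 0,"dz": 0,"twist": 0,"hand": 0},
    {"dx": -0.02,"dy": 0,"dz": 0,"twist": 0,"hand": 0},
    {"dx": -0.02,"dy": 0,"dz": 0,"twist": 0,"hand": 0},
    {"dx": -0.02,"dy": 0,"dz": 0,"twist": 0,"hand": 0},
    {"dx": 0,"dy": 0,"dz": 0,"twist": 0,"hand": 0},
  ],
  force=20,
)

```text
t: 5.2
eef_pos: [0.514, 0.1363, 0.0185]
eef_rot: [3.141, -0.002, 0.25]
contact_force: [4.1, 0.2, 3.4]
finger_gap: 0.001
gripper_force: 2.4
```

```bash
python3 -c "
from h import *
to(.541,.142,.018,.248);c=shot('top','t2');w=shot('wrist','w2');print(w['intrinsics'],w['origin'],w['orientation'])
a=cv2.imread('pics/t2.png')[185:265,160:320];cv2.imwrite('pics/t2c.png',np.vstack([cv2.resize(a,(480,240),interpolation=2),cv2.resize(w['img'],(480,300))]))"
```

```text
t 5.2 at [0.514  0.1363 0.0185] yaw 0.25 tot units dx 0.138 dy 0.006 dz 0.002 twist 0.003
[[309.70691629   0.         319.37419041]
 [  0.         309.70691629 198.15368557]
 [  0.           0.           1.        ]] [0.58442165 0.15449346 0.17354557] [-2.92408458e-01  4.64818397e-04 -1.32194121e+00]
```

View pics/t2c.png

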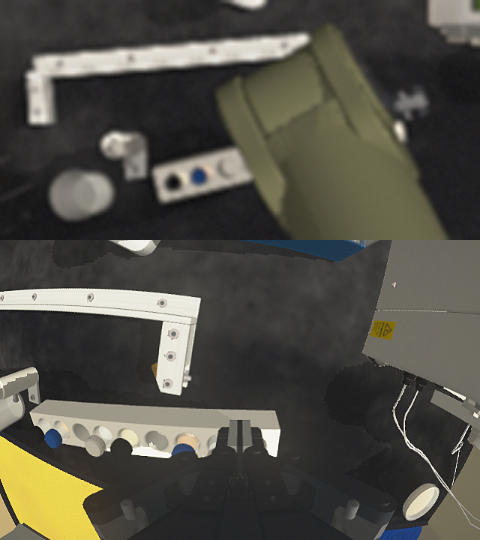

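The crop shows the rack turned nearly parallel to the fence, with the finger at its far side. The wrist view sees the whole far edge of the rack, from about (44, 402) to (277, 412) in the composite. I'll write an automatic pose fit from the edge contrast in both cameras.

```bash
cat >> h.py <<'E'
from scipy.optimize import differential_evolution
def wpx(c,P):
    K=np.array(c['intrinsics']);q=(P-c['origin'])@rot(c['orientation'])
    x,y,z=q[:,0],-q[:,1],-q[:,2];rr=np.hypot(x,y);th=np.arctan2(rr,z);s=K[0,0]*th/np.maximum(rr,1e-9)
    return np.c_[K[0,2]+s*x,K[1,2]+s*y]
def tpx(c,P):
    K=np.array(c['intrinsics']);q=(P-c['origin'])@rot(c['orientation'])
    return np.c_[K[0,2]+K[0,0]*q[:,0]/-q[:,2],K[1,2]-K[1,1]*q[:,1]/-q[:,2]]
def ring(e):
    a,b=.015+e,.114+e;t=np.linspace(-1,1,80);s=np.linspace(-1,1,20)
    o=np.ones_like
    return np.vstack([np.c_[a*o(t),b*t],np.c_[-a*o(t),b*t],np.c_[a*s,b*o(s)],np.c_[a*s,-b*o(s)]])
WT=np.r_[np.ones(160),np.ones(40)*2]
def fit(cams,guess,span=(.03,.03,.2)):
    ims=[(f,c,cv2.GaussianBlur(c['img'].min(2).astype(np.float32),(0,0),.8)) for f,c in cams]
    def cost(p,part=False):
        M=R.from_euler('z',p[2]).as_matrix()[:2,:2];out=[]
        for f,c,im in ims:
            e=.003 if f is tpx else .002
            v=[]
            for k in(-e,e):
                P=np.c_[ring(k)@M.T+p[:2],np.full(200,.028)];u=f(c,P).astype(np.float32)
                v.append(cv2.remap(im,u[:,:1],u[:,1:],cv2.INTER_LINEAR,borderValue=0)[:,0])
            g=np.clip(v[0]-v[1],-10,80)*(v[0]>110)
            out.append((g*WT).mean())
        return out if part else -sum(out)
    b=[(g-s,g+s) for g,s in zip(guess,span)]
    s=differential_evolution(cost,b,seed=0,popsize=25,maxiter=80,tol=1e-6)
    p=s.x;d=w2d(p[:2]);th=p[2]-DK[2];ax=np.array([-np.sin(th),np.cos(th)])
    print('rack w',p.round(4),'dock',(d*1e3).round(1),'th',th.round(3),'L',((d+.114*ax)*1e3).round(1),'R',((d-.114*ax)*1e3).round(1),'score',np.round(cost(p,True),1))
    return p
def look(tag,guess,span=(.03,.03,.2),both=True):
    T=shot('top','t_'+tag);Wc=shot('wrist','w_'+tag)
    p=fit([(tpx,T)],guess,span)
    if both:
        fit([(wpx,Wc)],guess,span);p=fit([(tpx,T),(wpx,Wc)],guess,span)
    return p
E
python3 - <<'E'
from h import *
import pickle
fit([(tpx,pickle.load(open('top.pkl','rb')))],(.48,.21,.2))
look('a',(.478,.217,.1))
E
```

```text
rack w [0.4873 0.2191 0.2485] dock [-83.3 -93.6] th 0.192 L [-105.    18.4] R [ -61.6 -205.5] score [96.]
rack w [0.4821 0.2164 0.2217] dock [-88.6 -95.9] th 0.165 L [-107.3   16.5] R [ -69.9 -208.4] score [43.7]
rack w [0.494  0.2218 0.2216] dock [-76.4 -91.2] th 0.165 L [-95.1  21.3] R [ -57.8 -203.7] score [65.3]
rack w [0.4814 0.2168 0.2197] dock [-89.3 -95.5] th 0.163 L [-107.8   17. ] R [ -70.8 -208. ] score [42.1 40.8]
```

```bash
cat >> h.py <<'E'
def overlay(tag,ps,crop=(160,185,160,80)):
    a=cv2.imread(f'pics/t_{tag}.png');b=cv2.imread(f'pics/w_{tag}.png');x,y,w,h=crop;k=640/w
    s=r.camera('wrist');t=r.camera('top')
    A=cv2.resize(a[y:y+h,x:x+w],None,fx=k,fy=k,interpolation=2);B=cv2.resize(b,(448,280))
    for p,col in zip(ps,[(0,0,255),(0,255,0)]):
        M=R.from_euler('z',p[2]).as_matrix()[:2,:2]
        P=np.c_[np.array([[.015,.114],[.015,-.114],[-.015,-.114],[-.015,.114]])@M.T+p[:2],np.full(4,.028)]
        cv2.polylines(A,[((tpx(t,P)+.5-[x,y])*k).astype(int)],True,col,1)
        cv2.polylines(B,[(wpx(s,P)*.7).astype(int)],True,col,1)
    C=np.zeros((A.shape[0]+280,640,3),np.uint8);C[:A.shape[0]]=A;C[A.shape[0]:,:448]=B;cv2.imwrite(f'pics/o_{tag}.png',C)
E
python3 -c "
from h import *
overlay('a',[(.4821,.2164,.2217),(.477,.217,.09)])"
```

```text
(no output)
```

View pics/o_a.png

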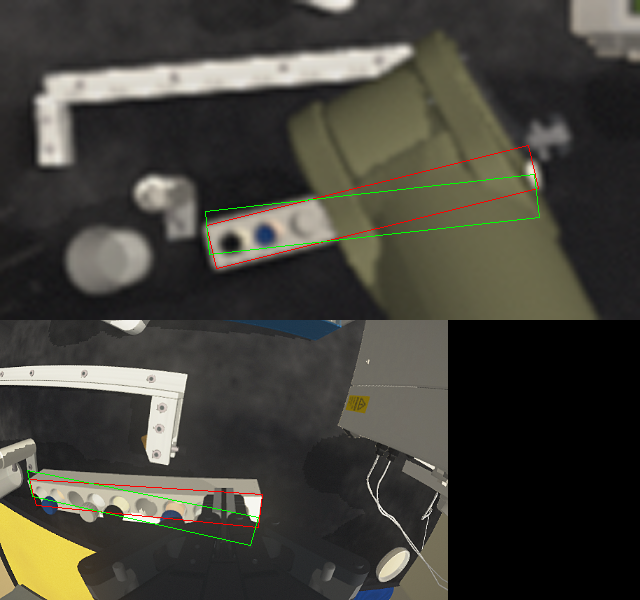

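The red fit matches the rack in both views. The rack turned only slightly, so I'll check where the fingertips project.

```bash
python3 - <<'E'
from h import *
s=r.state();w=r.camera('wrist');print(s['contact_force'],s['gripper_force'])
M=rot(s['eef_rot'])
for q in [(.011,0,.011),(-.011,0,.011),(0,0,0),(.011,.01,.011),(.011,-.01,.011),(.011,0,-.02)]:
    P=M@np.array(q)+s['eef_pos'];print(q,P.round(3),wpx(w,P[None])[0].round(1))
im=cv2.imread('pics/w_a.png');cv2.imwrite('pics/wz.png',cv2.resize(im[200:330,230:400],None,fx=4,fy=4,interpolation=2))
E
```

```text
[ 3.91053071 -0.21431622  5.63428376] 2.989651162934024
(0.011, 0, 0.011) [0.525 0.139 0.007] [320.  217.7]
(-0.011, 0, 0.011) [0.504 0.134 0.007] [320. 252.]
(0, 0, 0) [0.514 0.136 0.018] [320.  243.3]
(0.011, 0.01, 0.011) [0.527 0.129 0.007] [337.4 217.6]
(0.011, -0.01, 0.011) [0.522 0.149 0.007] [302.5 217.6]
(0.011, 0, -0.02) [0.525 0.139 0.038] [320.  240.3]
```

View pics/wz.png

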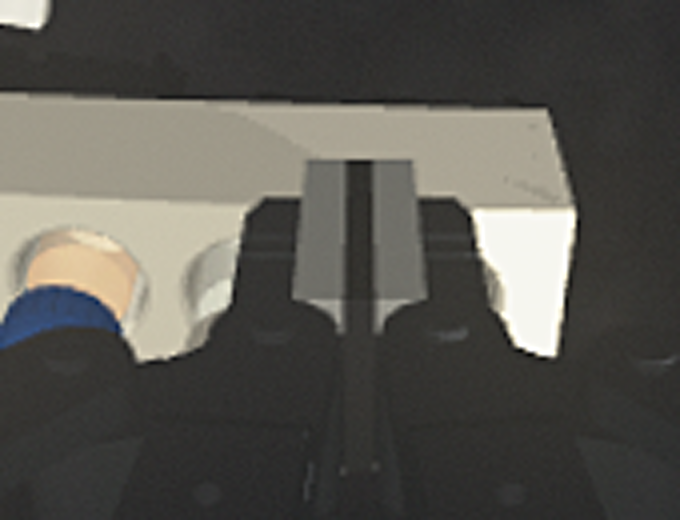

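The fingertips project differently from what I expected, so I'll check with the scene camera, overlaying predicted points.

```bash
python3 - <<'E'
from h import *
import pickle
c0=pickle.load(open('scene.pkl','rb'))
fit([(tpx,c0)],(.48,.21,.2))
c=shot('scene','s_a');fit([(tpx,c)],(.48,.215,.18));s=r.state();M=rot(s['eef_rot'])
x0,y0,w,h,k=200,150,160,110,5
im=cv2.resize(c['img'][y0:y0+h,x0:x0+w],None,fx=k,fy=k,interpolation=2)
def dr(P,col):
    u=((tpx(c,np.array(P,float))-[x0,y0]+.5)*k).astype(int);cv2.polylines(im,[u],True,col,1)
dr([M@np.array(q)+s['eef_pos'] for q in [(.011,.01,.011),(.011,-.01,.011),(-.011,-.01,.011),(-.011,.01,.011)]],(0,0,255))
dr([[*d2w(q),.024] for q in [(0,.1165),(0,-.1165),(-.048,-.1165),(-.042,.1165)]],(0,255,0))
p=(.482,.2165,.2215);m=R.from_euler('z',p[2]).as_matrix()[:2,:2]
dr([[*(m@np.array(q)+p[:2]),.028] for q in [(.015,.114),(.015,-.114),(-.015,-.114),(-.015,.114)]],(255,0,255))
cv2.imwrite('pics/sz.png',im)
w=r.camera('wrist');print(wpx(w,np.array([[*d2w((-.048,-.1345)),.026],[*d2w((.02,-.1345)),.024]])))
E
```

```text
rack w [0.4868 0.2176 0.2482] dock [-83.8 -94.9] th 0.191 L [-105.5   17. ] R [ -62.1 -206.9] score [45.1]
rack w [0.4815 0.2175 0.2094] dock [-89.2 -94.8] th 0.152 L [-106.5   17.9] R [ -71.9 -207.5] score [31.6]
[[242.64301321 211.45084549]
 [263.82392522  77.42183447]]
```

View pics/sz.png

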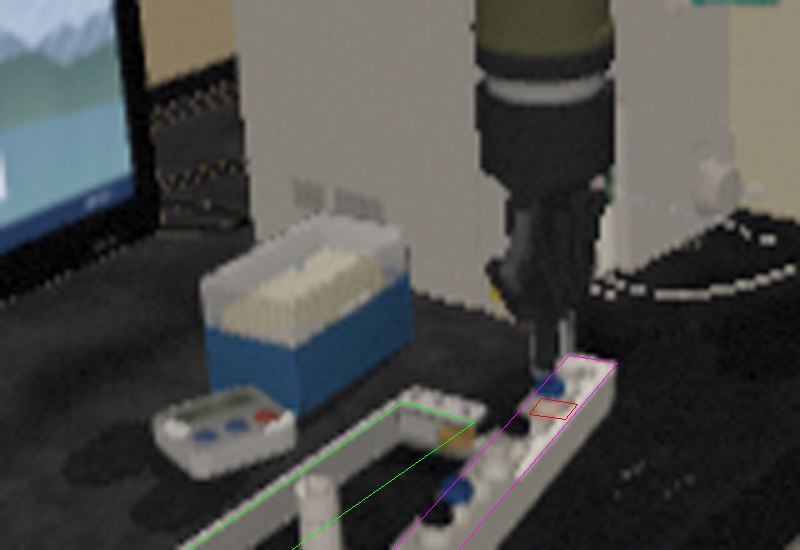

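The finger columns match the kinematics, but the tips look about 20 mm higher than stated, above the rack's top. I'll back off and find the bench height by touch.

Request:
carry_out(
  plan=[
    {"dx": 0.04,"dy": 0,"dz": 0,"twist": 0,"hand": 0},
    {"dx": 0.06,"dy": 0,"dz": 0,"twist": 0,"hand": 0},
    {"dx": 0.08,"dy": 0,"dz": 0,"twist": 0,"hand": 0},
    {"dx": 0.02,"dy": 0,"dz": 0,"twist": 0,"hand": 0},
    {"dx": 0,"dy": 0,"dz": 0,"twist": 0,"hand": 0},
  ],
  force=20,
)

```text
t: 6.28
eef_pos: [0.551, 0.1463, 0.0169]
eef_rot: [-3.141, 0.002, 0.25]
contact_force: [-0.9, 0.0, -0.1]
finger_gap: -0.001
gripper_force: 0.0
```

```bash
python3 -c "
from h import *
s=r.state();print(s['eef_pos'],s['contact_force'],s['finger_gap'],s['gripper_force'])
look('b',(.482,.217,.2))
w=cv2.imread('pics/w_b.png')[180:340,180:420];c=shot('scene','s_b')['img'][190:300,240:350]
cv2.imwrite('pics/b.png',np.vstack([cv2.resize(w,(600,400),interpolation=2)[:320],cv2.resize(c,(600,600),interpolation=2)[:280]]))"
```

```text
[0.5509637  0.14633364 0.01694767] [-0.87374885  0.02910249 -0.0875259 ] -0.0008231105064271803 0.0
rack w [0.4834 0.218  0.201 ] dock [-87.2 -94.4] th 0.144 L [-103.6   18.5] R [ -70.9 -207.2] score [44.6]
rack w [0.5014 0.2207 0.2297] dock [-69.1 -92.7] th 0.173 L [-88.7  19.6] R [ -49.5 -205. ] score [37.2]
rack w [0.4846 0.2181 0.2172] dock [-86.  -94.3] th 0.16 L [-104.2   18.2] R [ -67.8 -206.9] score [44.6 31.1]
```

View pics/b.png

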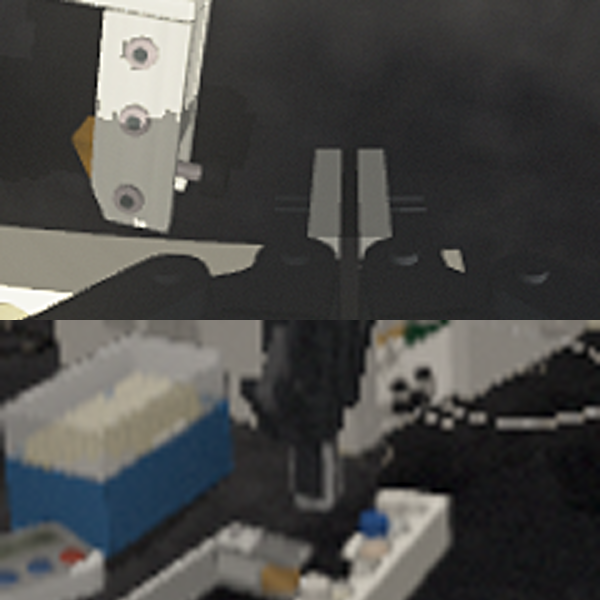

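The wrist view shows the tips free over the bench at about (315–385, 150), with the right stop at left. The scene view shows the fingertip bottom at about pixel (294–301, 224.5). I'll solve for its height.

```bash
python3 - <<'E'
from h import *
s=r.state();M=rot(s['eef_rot']);c=r.camera('scene');w=r.camera('wrist')
for zt in(.011,0,-.01,-.02):
    P=np.array([M@np.array([x,0,zt])+s['eef_pos'] for x in(.011,-.011)]);print(zt,P[:,2].round(3),tpx(c,P).round(1).tolist(),wpx(w,P).round(1).tolist())
E
```

```text
0.011 [0.006 0.006] [[294.5, 229.3], [301.5, 230.3]] [[319.8, 217.8], [319.8, 252.2]]
0 [0.017 0.017] [[294.4, 225.9], [301.4, 226.9]] [[319.8, 225.0], [319.8, 260.9]]
-0.01 [0.027 0.027] [[294.2, 222.8], [301.2, 223.9]] [[319.8, 232.3], [319.8, 269.7]]
-0.02 [0.037 0.037] [[294.1, 219.7], [301.1, 220.7]] [[319.8, 240.5], [319.8, 279.5]]
```

Request:
carry_out(
  plan=[
    {"dx": 0,"dy": 0,"dz": 0.01,"twist": 0,"hand": 0},
    {"dx": 0,"dy": 0,"dz": 0.01,"twist": 0,"hand": 0},
    {"dx": 0,"dy": 0,"dz": 0,"twist": 0,"hand": 0},
  ],
  force=20,
)

```text
t: 6.9
eef_pos: [0.5515, 0.1461, 0.0135]
eef_rot: [3.141, 0.0, 0.25]
contact_force: [0.5, 0.1, 0.7]
finger_gap: -0.0
gripper_force: 0.0
```

Request:
carry_out(
  plan=[
    {"dx": 0,"dy": 0,"dz": 0.015,"twist": 0,"hand": 0},
    {"dx": 0,"dy": 0,"dz": 0,"twist": 0,"hand": 0},
  ],
  force=20,
)

```text
t: 7.15
eef_pos: [0.5515, 0.1461, 0.0104]
eef_rot: [3.142, 0.001, 0.25]
contact_force: [0.0, 0.7, -0.5]
finger_gap: 0.002
gripper_force: 0.0
```

Request:
carry_out(
  plan=[
    {"dx": 0,"dy": 0,"dz": 0.015,"twist": 0,"hand": 0},
    {"dx": 0,"dy": 0,"dz": 0,"twist": 0,"hand": 0},
  ],
  force=20,
)

```text
t: 7.4
eef_pos: [0.5515, 0.1461, 0.0074]
eef_rot: [3.142, 0.001, 0.25]
contact_force: [-0.5, 0.9, 0.6]
finger_gap: 0.004
gripper_force: 0.0
```

Request:
carry_out(
  plan=[
    {"dx": 0,"dy": 0,"dz": 0.015,"twist": 0,"hand": 0},
    {"dx": 0,"dy": 0,"dz": 0,"twist": 0,"hand": 0},
  ],
  force=20,
)

```text
t: 7.65
eef_pos: [0.5515, 0.1461, 0.0044]
eef_rot: [3.142, 0.001, 0.25]
contact_force: [0.3, 1.1, -0.5]
finger_gap: -0.002
gripper_force: 0.0
```

Request:
carry_out(
  plan=[
    {"dx": 0,"dy": 0,"dz": 0.02,"twist": 0,"hand": 0},
    {"dx": 0,"dy": 0,"dz": 0,"twist": 0,"hand": 0},
  ],
  force=20,
)

```text
t: 7.9
eef_pos: [0.5514, 0.146, 0.0003]
eef_rot: [3.142, 0.001, 0.25]
contact_force: [-0.0, -0.3, -0.0]
finger_gap: -0.003
gripper_force: 0.0
```

Request:
carry_out(
  plan=[
    {"dx": 0,"dy": 0,"dz": 0.015,"twist": 0,"hand": 0},
    {"dx": 0,"dy": 0,"dz": 0,"twist": 0,"hand": 0},
  ],
  force=20,
)

```text
t: 8.15
eef_pos: [0.5515, 0.1461, -0.0026]
eef_rot: [3.142, 0.001, 0.25]
contact_force: [-0.8, 0.1, 0.1]
finger_gap: 0.004
gripper_force: 0.0
```

Request:
carry_out(
  plan=[
    {"dx": 0,"dy": 0,"dz": 0.015,"twist": 0,"hand": 0},
    {"dx": 0,"dy": 0,"dz": 0,"twist": 0,"hand": 0},
  ],
  force=20,
)

```text
t: 8.4
eef_pos: [0.5515, 0.1461, -0.0056]
eef_rot: [3.141, 0.0, 0.25]
contact_force: [0.1, -0.2, -0.2]
finger_gap: 0.001
gripper_force: 0.0
```

Request:
carry_out(
  plan=[
    {"dx": 0,"dy": 0,"dz": 0.015,"twist": 0,"hand": 0},
    {"dx": 0,"dy": 0,"dz": 0,"twist": 0,"hand": 0},
  ],
  force=20,
)

```text
t: 8.65
eef_pos: [0.5515, 0.1461, -0.0086]
eef_rot: [3.142, 0.001, 0.25]
contact_force: [0.2, 0.2, -0.2]
finger_gap: -0.001
gripper_force: 0.0
```

```bash
python3 -c "
from h import *
s=r.state();M=rot(s['eef_rot'])
c=r.camera('scene');g=c['img'].max(2)
print(g[205:245,292:304])
print(tpx(c,np.array([M@np.array([0,0,z])+s['eef_pos'] for z in(-.02,-.01,0)])))"
```

```text
[[ 53  39  31  30  27  24  27  35  33  26  33  32]
 [ 49  38  32  28  30  30  26  32  33  30  33  35]
 [ 51  39  32  32  31  26  30  33  31  29  34  34]
 [ 47  39  29  31  31  31  25  33  32  24  32  32]
 [ 45  38  34  32  34  29  26  34  32  24  32  32]
 [ 34  29  43  33  27  30  29  32  33  25  32  31]
 [ 33  33  37  29  27  29  32  36  32  26  28  30]
 [ 30  29  26  28  33  31  31  34  34  28  28  31]
 [ 32  29  28  24  32  36  34  36  36  31  28  31]
 [ 28  27  28  25  27  35  35  33  32  34  27  34]
 [ 28  30  27  26  28  30  38  29  30  34  28  35]
 [ 28  28  26  26  31  29  34  30  26  30  28  30]
 [ 28  32  26  30  26  24  28  30  26  31  29  30]
 [ 33  34  33  29  23  29  29  33  30  24  41  36]
 [ 33  36  34  31  27  23  31  33  28  45  59  40]
 [ 35  31  31  33  27  24  33  42  53  69  65  39]
 [ 35  49  32  33  31  29  28  65  96  75  63  40]
 [ 37  56  35  37  33  31  27  73 110  69  62  37]
 [ 41  58  37  30  34  34  27  73 112  60  61  32]
 [ 42  60  37  33  33  37  32  73 111  61  70  30]
 [ 43  50  47  35  34  34  32  73 115  62  74  31]
 [ 43  41  56  35  33  34  33
[... 328 characters left out ...]
 [101 103 103 104  81  35  15  27  26  29  60 123]
 [ 98 106 106  84  41  19  17  27  27  29  25  21]
 [100 102 107  45  15  17  21  26  25  27  24  19]
 [109 107 110  37  88 123  79  56  25  24  20  19]
 [117 116 111 165 165 175 163 158  93  52  79  76]
 [125 120 106 174 182 183 183 179 137 138 142 134]
 [120 120 105 144 164 167 162 158 139 170 168 161]
 [104 111 103 135 149 153 144 141 134 175 172 167]
 [ 72  84 117 133 150 154 150 143 142 158 157 188]
 [ 26 108 128 149 154 159 159 152 148 140 180 200]
 [ 80 129 127 151 156 164 164 158 149 146 199 201]
 [117 178 125 142 159 167 166 163 150 167 201 185]]
[[297.76488143 228.20857611]
 [297.89797437 231.25507061]
 [298.03015434 234.28066717]]
```

Request:
carry_out(
  plan=[
    {"dx": 0,"dy": 0,"dz": 0.01,"twist": 0,"hand": 0},
    {"dx": 0,"dy": 0,"dz": 0,"twist": 0,"hand": 0},
  ],
  force=20,
)

```text
t: 8.95
eef_pos: [0.5516, 0.1461, -0.0105]
eef_rot: [3.142, 0.0, 0.25]
contact_force: [-0.5, -0.3, 0.4]
finger_gap: -0.003
gripper_force: 0.0
```

Request:
carry_out(
  plan=[
    {"dx": 0,"dy": 0,"dz": 0.01,"twist": 0,"hand": 0},
    {"dx": 0,"dy": 0,"dz": 0,"twist": 0,"hand": 0},
  ],
  force=20,
)

```text
t: 9.2
eef_pos: [0.5518, 0.1462, -0.0123]
eef_rot: [3.142, -0.0, 0.25]
contact_force: [-0.5, -0.2, 0.1]
finger_gap: -0.003
gripper_force: 0.0
```

Request:
carry_out(
  plan=[
    {"dx": 0,"dy": 0,"dz": 0.01,"twist": 0,"hand": 0},
    {"dx": 0,"dy": 0,"dz": 0,"twist": 0,"hand": 0},
  ],
  force=20,
)

```text
t: 9.45
eef_pos: [0.5518, 0.1462, -0.0125]
eef_rot: [3.14, 0.0, 0.25]
contact_force: [-5.0, -1.3, 12.5]
finger_gap: -0.003
gripper_force: 7.0
```

Request:
carry_out(
  plan=[
    {"dx": 0,"dy": 0,"dz": 0.01,"twist": 0,"hand": 0},
    {"dx": 0,"dy": 0,"dz": 0,"twist": 0,"hand": 0},
  ],
  force=20,
)

```text
t: 9.7
eef_pos: [0.5518, 0.1462, -0.0126]
eef_rot: [3.139, 0.001, 0.25]
contact_force: [-10.1, -3.4, 27.9]
finger_gap: 0.004
gripper_force: 14.2
```

The bench is touched at a reported z of −0.0124, so the tips are 12 mm behind the reported TCP. From here on I'll work with z about −0.005 and redo the first push.

Request:
carry_out(
  plan=[
    {"dx": 0,"dy": 0,"dz": -0.055,"twist": 0,"hand": 0},
    {"dx": -0.035,"dy": 0,"dz": 0,"twist": 0,"hand": 0},
    {"dx": -0.035,"dy": 0,"dz": 0,"twist": 0,"hand": 0},
    {"dx": -0.025,"dy": 0,"dz": 0,"twist": 0,"hand": 0},
    {"dx": -0.02,"dy": 0,"dz": 0,"twist": 0,"hand": 0},
    {"dx": -0.015,"dy": 0,"dz": 0,"twist": 0,"hand": 0},
    {"dx": -0.015,"dy": 0,"dz": 0,"twist": 0,"hand": 0},
    {"dx": -0.015,"dy": 0,"dz": 0,"twist": 0,"hand": 0},
    {"dx": -0.015,"dy": 0,"dz": 0,"twist": 0,"hand": 0},
    {"dx": 0,"dy": 0,"dz": 0,"twist": 0,"hand": 0},
  ],
  force=20,
)

```text
t: 10.95
eef_pos: [0.5175, 0.1375, -0.0053]
eef_rot: [3.141, 0.0, 0.25]
contact_force: [-0.8, -0.2, -0.2]
finger_gap: 0.0
gripper_force: 0.0
```

```bash
cat >> h.py <<'E'
def see(tag,guess,span=(.03,.03,.2)):
    T=shot('top','t_'+tag);S=shot('scene','s_'+tag)
    fit([(tpx,T)],guess,span);fit([(tpx,S)],guess,span);return fit([(tpx,T),(tpx,S)],guess,span)
def rel(p):
    s=r.state();d=R.from_euler('z',-p[2]).as_matrix()[:2,:2]@(s['eef_pos'][:2]-p[:2]);print('TCP',s['eef_pos'].round(4),'yaw',s['eef_rot'][2].round(3),'in rack',(d*1e3).round(1),'in dock',(w2d(s['eef_pos'][:2])*1e3).round(1))
E
python3 -c "
from h import *
p=see('c',(.48,.218,.14));rel(p)"
```

```text
rack w [0.4776 0.2176 0.1211] dock [-93.  -94.5] th 0.064 L [-100.3   19.3] R [ -85.7 -208.2] score [41.1]
rack w [0.4698 0.2142 0.2429] dock [-101.   -97.4] th 0.186 L [-122.    14.7] R [ -79.9 -209.4] score [28.5]
rack w [0.4774 0.2176 0.125 ] dock [-93.2 -94.5] th 0.068 L [-101.    19.2] R [ -85.5 -208.2] score [40.7 26.2]
TCP [ 0.5177  0.1375 -0.0053] yaw 0.25 in rack [ 29.9 -84.4] in dock [ -57.6 -176.7]
```

The first push worked, with the rack now at θ ≈ 0.066. Next I'll cross over the rack to the near side of its left part.

Request:
carry_out(
  plan=[
    {"dx": 0.03,"dy": 0,"dz": -0.1,"twist": 0,"hand": 0},
    {"dx": 0,"dy": 0,"dz": -0.2,"twist": 0,"hand": 0},
    {"dx": 0,"dy": 0,"dz": -0.2,"twist": 0,"hand": 0},
    {"dx": -0.06,"dy": -0.2,"dz": 0,"twist": 0,"hand": 0},
    {"dx": -0.06,"dy": -0.2,"dz": 0,"twist": 0,"hand": 0},
    {"dx": -0.06,"dy": -0.2,"dz": 0,"twist": 0,"hand": 0},
    {"dx": -0.07,"dy": -0.2,"dz": 0,"twist": 0,"hand": 0},
    {"dx": 0,"dy": 0,"dz": 0,"twist": 0.3,"hand": 0},
    {"dx": 0,"dy": 0,"dz": 0,"twist": 0.1,"hand": 0},
    {"dx": 0,"dy": 0,"dz": 0,"twist": 0,"hand": 0},
  ],
  force=20,
)

```text
t: 12.3
eef_pos: [0.4354, 0.2819, 0.0947]
eef_rot: [3.141, 0.0, 0.051]
contact_force: [-0.2, -0.6, -0.4]
finger_gap: 0.003
gripper_force: 0.0
```

```bash
python3 -c "
from h import *
rel((.4775,.2176,.123));to(.4352,.283,-.005,.05);print(r.state()['joints'].round(2))"
```

```text
TCP [0.4354 0.2819 0.0947] yaw 0.051 in rack [-33.9  68.9] in dock [-131.5  -27.9]
t 12.3 at [0.4354 0.2819 0.0947] yaw 0.051 tot units dx -0.001 dy -0.006 dz 0.498 twist 0.002
[ 0.11  0.23 -0.81  1.9   0.18  1.09 -2.29]
```

Request:
carry_out(
  plan=[
    {"dx": 0,"dy": 0,"dz": 0.2,"twist": 0,"hand": 0},
    {"dx": 0,"dy": 0,"dz": 0.2,"twist": 0,"hand": 0},
    {"dx": 0,"dy": 0,"dz": 0.1,"twist": 0,"hand": 0},
    {"dx": 0,"dy": 0,"dz": 0,"twist": 0,"hand": 0},
    {"dx": 0.02,"dy": 0,"dz": 0,"twist": 0,"hand": 0},
    {"dx": 0.02,"dy": 0,"dz": 0,"twist": 0,"hand": 0},
    {"dx": 0.02,"dy": 0,"dz": 0,"twist": 0,"hand": 0},
    {"dx": 0.02,"dy": 0,"dz": 0,"twist": 0,"hand": 0},
    {"dx": 0.02,"dy": 0,"dz": 0,"twist": 0,"hand": 0},
    {"dx": 0.02,"dy": 0,"dz": 0,"twist": 0,"hand": 0},
    {"dx": 0.02,"dy": 0,"dz": 0,"twist": 0,"hand": 0},
    {"dx": 0.02,"dy": 0,"dz": 0,"twist": 0,"hand": 0},
    {"dx": 0.02,"dy": 0,"dz": 0,"twist": 0,"hand": 0},
    {"dx": 0,"dy": 0,"dz": 0,"twist": 0,"hand": 0},
  ],
  force=20,
)

```text
t: 14.05
eef_pos: [0.4724, 0.2833, -0.0054]
eef_rot: [-3.142, -0.001, 0.049]
contact_force: [-0.5, -0.0, -0.1]
finger_gap: 0.001
gripper_force: 0.0
```

```bash
python3 -c "
from h import *
p=see('d',(.482,.218,-.05));rel(p)"
```

```text
rack w [ 0.4957  0.2152 -0.0821] dock [-75.1 -97.8] th -0.139 L [-59.2  15.1] R [ -90.9 -210.7] score [75.6]
rack w [ 0.4927  0.2157 -0.0483] dock [-78.  -97.2] th -0.105 L [-66.   16.2] R [ -90.  -210.6] score [28.7]
rack w [ 0.4955  0.2151 -0.073 ] dock [-75.3 -97.9] th -0.13 L [-60.5  15.1] R [ -90.1 -211. ] score [75.  24.1]
TCP [ 0.4721  0.2832 -0.0054] yaw 0.049 in rack [-28.3  66.2] in dock [-94.8 -28.6]
```

Request:
carry_out(
  plan=[
    {"dx": 0.02,"dy": 0,"dz": 0,"twist": 0,"hand": 0},
    {"dx": 0.02,"dy": 0,"dz": 0,"twist": 0,"hand": 0},
    {"dx": 0.02,"dy": 0,"dz": 0,"twist": 0,"hand": 0},
    {"dx": 0,"dy": 0,"dz": 0,"twist": 0,"hand": 0},
    {"dx": -0.05,"dy": 0,"dz": 0,"twist": 0,"hand": 0},
    {"dx": -0.1,"dy": 0,"dz": 0,"twist": 0,"hand": 0},
    {"dx": 0,"dy": 0,"dz": 0,"twist": 0,"hand": 0},
  ],
  force=20,
)

```text
t: 15.02
eef_pos: [0.4519, 0.2826, -0.0054]
eef_rot: [3.141, 0.001, 0.052]
contact_force: [0.2, 0.8, 0.5]
finger_gap: -0.004
gripper_force: 0.0
```

```bash
python3 -c "
from h import *
p=see('e',(.498,.215,-.13));rel(p)
q=R.from_euler('z',p[2]).as_matrix()[:2,:2]@np.array([0,-.114-.011-.010])+p[:2]
to(*q,-.005,p[2]+np.pi/2);print(r.state()['joints'].round(2))"
```

```text
rack w [ 0.5006  0.2158 -0.1327] dock [-70.2 -97.6] th -0.19 L [-48.7  14.4] R [ -91.7 -209.5] score [96.]
rack w [ 0.5183  0.211  -0.3276] dock [ -52.8 -103.4] th -0.385 L [-10.    2.3] R [ -95.6 -209.1] score [24.9]
rack w [ 0.5003  0.216  -0.1333] dock [-70.5 -97.4] th -0.19 L [-48.9  14.6] R [ -92.  -209.3] score [96.  21.7]
TCP [ 0.454   0.2825 -0.0051] yaw 0.05 in rack [-54.7  59.8] in dock [-112.9  -28.3]
t 15.12 at [ 0.454   0.2825 -0.0051] yaw 0.05 tot units dx 0.091 dy 1.008 dz -0.000 twist -2.775
[ 0.04  0.4  -0.74  1.94  0.34  0.92 -2.39]
```

Request:
carry_out(
  plan=[
    {"dx": 0.07,"dy": 0,"dz": 0,"twist": 0,"hand": 0},
    {"dx": 0.05,"dy": 0,"dz": 0,"twist": 0,"hand": 0},
    {"dx": 0.02,"dy": 0,"dz": 0,"twist": 0,"hand": 0},
    {"dx": 0.015,"dy": 0,"dz": 0,"twist": 0,"hand": 0},
    {"dx": 0.015,"dy": 0,"dz": 0,"twist": 0,"hand": 0},
    {"dx": 0,"dy": 0,"dz": 0,"twist": 0,"hand": 0},
    {"dx": -0.05,"dy": 0,"dz": 0,"twist": 0,"hand": 0},
    {"dx": -0.1,"dy": 0,"dz": 0,"twist": 0,"hand": 0},
    {"dx": 0,"dy": 0,"dz": 0,"twist": 0,"hand": 0},
  ],
  force=20,
)

```text
t: 16.25
eef_pos: [0.4559, 0.2828, -0.0054]
eef_rot: [3.141, 0.0, 0.052]
contact_force: [0.5, 0.4, 0.4]
finger_gap: 0.002
gripper_force: 0.0
```

```bash
cat >> h.py <<'E'
def top(tag,guess,span=(.02,.02,.12)):
    p=fit([(tpx,shot('top','t_'+tag))],guess,span);rel(p);th=p[2]-DK[2];d=w2d(p[:2])*1e3
    cl=lambda y:d[0]-(y-d[1])*np.tan(th)
    print('near@41.5 %.1f far@113 %.1f'%(cl(41.5)-15/np.cos(th),cl(113)+15/np.cos(th)));return p
def tgt(p,q,z,yaw):
    to(*(R.from_euler('z',p[2]).as_matrix()[:2,:2]@np.array(q)+p[:2]),z,yaw)
E
python3 -c "
from h import *
p=top('f',(.501,.215,-.15))
tgt(p,(0,-.135),-.005,p[2]+np.pi/2)"
```

```text
rack w [ 0.5029  0.2156 -0.1549] dock [-67.8 -97.9] th -0.212 L [-43.9  13.6] R [ -91.8 -209.3] score [96.]
TCP [ 0.4572  0.2828 -0.0051] yaw 0.051 in rack [-55.5  59.3] in dock [-109.6  -28.2]
near@41.5 -53.2 far@113 -7.1
t 16.3 at [ 0.4572  0.2828 -0.0051] yaw 0.051 tot units dx 0.073 dy 1.008 dz -0.001 twist -2.730
```

Request:
carry_out(
  plan=[
    {"dx": 0,"dy": 0,"dz": -0.2,"twist": 0,"hand": 0},
    {"dx": 0,"dy": 0,"dz": -0.25,"twist": 0,"hand": 0},
    {"dx": 0,"dy": 0,"dz": 0,"twist": -0.34,"hand": 0},
    {"dx": 0,"dy": 0,"dz": 0,"twist": -0.34,"hand": 0},
    {"dx": 0,"dy": 0,"dz": 0,"twist": -0.34,"hand": 0},
    {"dx": 0,"dy": 0,"dz": 0,"twist": -0.34,"hand": 0},
    {"dx": 0,"dy": 0,"dz": 0,"twist": -0.34,"hand": 0},
    {"dx": 0,"dy": 0,"dz": 0,"twist": -0.34,"hand": 0},
    {"dx": 0,"dy": 0,"dz": 0,"twist": -0.34,"hand": 0},
    {"dx": 0,"dy": 0,"dz": 0,"twist": -0.34,"hand": 0},
    {"dx": 0,"dy": 0,"dz": 0,"twist": 0,"hand": 0},
  ],
  force=20,
)

```text
t: 17.68
eef_pos: [0.4583, 0.2827, 0.0848]
eef_rot: [3.141, -0.001, 1.407]
contact_force: [0.1, 0.3, 0.1]
finger_gap: 0.0
gripper_force: 0.0
```

```bash
python3 -c "
from h import *
p=np.array([ 0.5029,0.2156,-0.1549])
tgt(p,(0,-.140),-.005,p[2]+np.pi/2);print(r.state()['joints'].round(2))"
```

```text
t 17.68 at [0.4583 0.2827 0.0848] yaw 1.407 tot units dx -0.995 dy 0.280 dz 0.449 twist -0.017
[ 0.29  0.36 -1.03  1.86  0.35  1.11 -1.04]
```

Request:
carry_out(
  plan=[
    {"dx": -0.2,"dy": 0.056,"dz": 0,"twist": 0,"hand": 0},
    {"dx": -0.2,"dy": 0.056,"dz": 0,"twist": 0,"hand": 0},
    {"dx": -0.2,"dy": 0.056,"dz": 0,"twist": 0,"hand": 0},
    {"dx": -0.2,"dy": 0.056,"dz": 0,"twist": 0,"hand": 0},
    {"dx": -0.2,"dy": 0.056,"dz": 0,"twist": -0.02,"hand": 0},
    {"dx": 0,"dy": 0,"dz": 0.2,"twist": 0,"hand": 0},
    {"dx": 0,"dy": 0,"dz": 0.15,"twist": 0,"hand": 0},
    {"dx": 0,"dy": 0,"dz": 0.1,"twist": 0,"hand": 0},
    {"dx": 0,"dy": 0,"dz": 0,"twist": 0,"hand": 0},
  ],
  force=20,
)

```text
t: 18.8
eef_pos: [0.4798, 0.0762, -0.0064]
eef_rot: [-3.139, 0.0, 1.417]
contact_force: [-0.5, -0.3, 0.5]
finger_gap: 0.003
gripper_force: 0.0
```

```bash
python3 -c "
from h import *
p=np.array([ 0.5029,0.2156,-0.1549]);rel(p)
tgt(p,(0,-.126),-.005,p[2]+np.pi/2)"
```

```text
TCP [ 0.4798  0.0762 -0.0064] yaw 1.417 in rack [  -1.3 -141.3] in dock [ -98.9 -235.7]
t 18.8 at [ 0.4798  0.0762 -0.0064] yaw 1.417 tot units dx 0.076 dy 0.007 dz -0.007 twist 0.003
```

Request:
carry_out(
  plan=[
    {"dx": 0.03,"dy": 0.007,"dz": 0,"twist": 0,"hand": 0},
    {"dx": 0.03,"dy": 0,"dz": 0,"twist": 0,"hand": 0},
    {"dx": 0.02,"dy": 0,"dz": 0,"twist": 0,"hand": 0},
    {"dx": 0.02,"dy": 0,"dz": 0,"twist": 0,"hand": 0},
    {"dx": 0.02,"dy": 0,"dz": 0,"twist": 0,"hand": 0},
    {"dx": 0.02,"dy": 0,"dz": 0,"twist": 0,"hand": 0},
    {"dx": 0.02,"dy": 0,"dz": 0,"twist": 0,"hand": 0},
    {"dx": 0.02,"dy": 0,"dz": 0,"twist": 0,"hand": 0},
    {"dx": 0.02,"dy": 0,"dz": 0,"twist": 0,"hand": 0},
    {"dx": 0,"dy": 0,"dz": 0,"twist": 0,"hand": 0},
  ],
  force=20,
)

```text
t: 20.05
eef_pos: [0.4882, 0.1169, -0.0054]
eef_rot: [3.142, -0.001, 1.421]
contact_force: [0.1, -0.5, -0.8]
finger_gap: 0.001
gripper_force: 0.0
```

```bash
python3 -c "
from h import *
p=top('g',(.507,.24,-.155))"
```

```text
rack w [ 0.5066  0.2424 -0.1601] dock [-62.6 -71.3] th -0.217 L [-38.1  40. ] R [ -87.2 -182.6] score [51.7]
TCP [ 0.4881  0.1168 -0.0054] yaw 1.421 in rack [   1.7 -127. ] in dock [ -88.3 -195.6]
near@41.5 -53.1 far@113 -6.6
```

Request:
carry_out(
  plan=[
    {"dx": 0.02,"dy": 0,"dz": 0,"twist": 0,"hand": 0},
    {"dx": 0.02,"dy": 0,"dz": 0,"twist": 0,"hand": 0},
    {"dx": 0.02,"dy": 0,"dz": 0,"twist": 0,"hand": 0},
    {"dx": 0.02,"dy": 0,"dz": 0,"twist": 0,"hand": 0},
    {"dx": 0.02,"dy": 0,"dz": 0,"twist": 0,"hand": 0},
    {"dx": 0.02,"dy": 0,"dz": 0,"twist": 0,"hand": 0},
    {"dx": 0.02,"dy": 0,"dz": 0,"twist": 0,"hand": 0},
    {"dx": 0.02,"dy": 0,"dz": 0,"twist": 0,"hand": 0},
    {"dx": 0.02,"dy": 0,"dz": 0,"twist": 0,"hand": 0},
    {"dx": 0.02,"dy": 0,"dz": 0,"twist": 0,"hand": 0},
    {"dx": 0.02,"dy": 0,"dz": 0,"twist": 0,"hand": 0},
    {"dx": 0.02,"dy": 0,"dz": 0,"twist": 0,"hand": 0},
    {"dx": 0.02,"dy": 0,"dz": 0,"twist": 0,"hand": 0},
    {"dx": 0,"dy": 0,"dz": 0,"twist": 0,"hand": 0},
  ],
  force=20,
)

```text
t: 21.85
eef_pos: [0.4962, 0.168, -0.0051]
eef_rot: [3.141, -0.001, 1.42]
contact_force: [0.4, 0.7, 0.2]
finger_gap: -0.003
gripper_force: 0.0
```

```bash
python3 -c "
from h import *
p=top('h',(.516,.293,-.155))"
```

```text
rack w [ 0.515   0.2928 -0.1372] dock [-51.4 -21.5] th -0.194 L [-29.4  90.3] R [ -73.4 -133.4] score [47.6]
TCP [ 0.4962  0.1678 -0.0051] yaw 1.42 in rack [  -1.5 -126.4] in dock [ -77.3 -145.2]
near@41.5 -54.3 far@113 -9.6
```

Request:
carry_out(
  plan=[
    {"dx": 0.02,"dy": 0,"dz": 0,"twist": 0,"hand": 0},
    {"dx": 0.02,"dy": 0,"dz": 0,"twist": 0,"hand": 0},
    {"dx": 0.02,"dy": 0,"dz": 0,"twist": 0,"hand": 0},
    {"dx": 0.02,"dy": 0,"dz": 0,"twist": 0,"hand": 0},
    {"dx": 0.015,"dy": 0,"dz": 0,"twist": 0,"hand": 0},
    {"dx": 0.01,"dy": 0,"dz": 0,"twist": 0,"hand": 0},
    {"dx": 0,"dy": 0,"dz": 0,"twist": 0,"hand": 0},
  ],
  force=20,
)

```text
t: 22.78
eef_pos: [0.4992, 0.1884, -0.0053]
eef_rot: [3.141, -0.001, 1.42]
contact_force: [0.2, -0.8, 0.6]
finger_gap: -0.003
gripper_force: 0.6
```

```bash
python3 -c "
from h import *
p=top('i',(.518,.313,-.135))"
```

```text
rack w [ 0.5221  0.333  -0.1075] dock [-42.   18.2] th -0.165 L [-23.3 130.7] R [-60.7 -94.2] score [45.9]
TCP [ 0.4992  0.1884 -0.0053] yaw 1.42 in rack [  -7.3 -146.2] in dock [ -73.1 -124.8]
near@41.5 -53.3 far@113 -11.1
```

```bash
python3 -c "
from h import *
p=top('j',(*d2w((-.046,-.001)),-.125),(.012,.006,.08))"
```

```text
rack w [ 0.5183  0.311  -0.1388] dock [-47.   -3.5] th -0.196 L [-24.9 108.3] R [ -69.2 -115.4] score [36.9]
TCP [ 0.4992  0.1884 -0.0053] yaw 1.42 in rack [  -2.  -124.1] in dock [ -73.1 -124.8]
near@41.5 -53.4 far@113 -8.6
```

Request:
carry_out(
  plan=[
    {"dx": 0.01,"dy": 0,"dz": 0,"twist": 0,"hand": 0},
    {"dx": 0.01,"dy": 0,"dz": 0,"twist": 0,"hand": 0},
    {"dx": 0,"dy": 0,"dz": 0,"twist": 0,"hand": 0},
  ],
  force=20,
)

```text
t: 23.25
eef_pos: [0.4997, 0.1923, -0.0054]
eef_rot: [-3.142, -0.001, 1.42]
contact_force: [0.4, -0.8, -0.1]
finger_gap: 0.002
gripper_force: 0.6
```

Request:
carry_out(
  plan=[
    {"dx": 0.005,"dy": 0,"dz": 0,"twist": 0,"hand": 0},
    {"dx": 0,"dy": 0,"dz": 0,"twist": 0,"hand": 0},
  ],
  force=20,
)

```text
t: 23.5
eef_pos: [0.4999, 0.193, -0.0054]
eef_rot: [-3.142, -0.0, 1.42]
contact_force: [0.3, -2.1, 0.5]
finger_gap: -0.001
gripper_force: 0.9
```

Request:
carry_out(
  plan=[
    {"dx": 0.005,"dy": 0,"dz": 0,"twist": 0,"hand": 0},
    {"dx": 0,"dy": 0,"dz": 0,"twist": 0,"hand": 0},
  ],
  force=20,
)

```text
t: 23.75
eef_pos: [0.5001, 0.1941, -0.0054]
eef_rot: [3.142, -0.0, 1.42]
contact_force: [0.0, -1.4, 0.2]
finger_gap: 0.003
gripper_force: 0.7
```

Request:
carry_out(
  plan=[
    {"dx": 0.005,"dy": 0,"dz": 0,"twist": 0,"hand": 0},
    {"dx": 0,"dy": 0,"dz": 0,"twist": 0,"hand": 0},
  ],
  force=20,
)

```text
t: 24.0
eef_pos: [0.5002, 0.1951, -0.0054]
eef_rot: [3.142, -0.0, 1.42]
contact_force: [0.0, -1.6, 0.2]
finger_gap: 0.0
gripper_force: 0.6
```

Request:
carry_out(
  plan=[
    {"dx": 0.005,"dy": 0,"dz": 0,"twist": 0,"hand": 0},
    {"dx": 0,"dy": 0,"dz": 0,"twist": 0,"hand": 0},
  ],
  force=20,
)

```text
t: 24.25
eef_pos: [0.5003, 0.1952, -0.0054]
eef_rot: [-3.141, 0.001, 1.42]
contact_force: [-1.4, -3.8, 1.5]
finger_gap: -0.001
gripper_force: 1.8
```

```bash
python3 -c "
from h import *
p=top('k',(*d2w((-.045,.002)),-.13),(.012,.006,.08))"
```

```text
rack w [ 0.5199  0.3177 -0.1228] dock [-45.1   3.1] th -0.18 L [-24.7 115.3] R [ -65.5 -109.1] score [29.9]
TCP [ 0.5002  0.1953 -0.0054] yaw 1.42 in rack [  -4.6 -124. ] in dock [ -71.7 -118.1]
near@41.5 -53.3 far@113 -9.9
```

The rack has reached the left stop: the TCP stalled and the force rose. Now I'll move to the near side of the right end for the swing.

Request:
carry_out(
  plan=[
    {"dx": -0.05,"dy": 0,"dz": 0,"twist": 0,"hand": 0},
    {"dx": -0.1,"dy": 0,"dz": -0.1,"twist": 0,"hand": 0},
    {"dx": 0,"dy": 0,"dz": -0.25,"twist": 0,"hand": 0},
    {"dx": 0,"dy": -0.1,"dz": -0.1,"twist": 0.34,"hand": 0},
    {"dx": 0,"dy": 0,"dz": 0,"twist": 0.34,"hand": 0},
    {"dx": 0,"dy": 0,"dz": 0,"twist": 0.34,"hand": 0},
    {"dx": 0,"dy": 0,"dz": 0,"twist": 0.34,"hand": 0},
    {"dx": 0,"dy": 0,"dz": 0,"twist": 0.34,"hand": 0},
    {"dx": 0,"dy": 0,"dz": 0,"twist": 0.34,"hand": 0},
    {"dx": 0,"dy": 0,"dz": 0,"twist": 0.34,"hand": 0},
    {"dx": 0,"dy": 0,"dz": 0,"twist": 0.34,"hand": 0},
    {"dx": 0,"dy": 0,"dz": 0,"twist": 0,"hand": 0},
  ],
  force=20,
)

```text
t: 25.8
eef_pos: [0.4762, 0.1695, 0.0848]
eef_rot: [-3.141, -0.001, 0.062]
contact_force: [-0.2, -0.3, 0.5]
finger_gap: -0.001
gripper_force: 0.0
```

```bash
python3 -c "
from h import *
p=np.array([.516,.319,-.125]);rel(p)
tgt(p,(-.038,-.078),-.005,.02);print(r.state()['joints'].round(2))"
```

```text
TCP [0.4762 0.1695 0.0848] yaw 0.062 in rack [ -20.9 -153.3] in dock [ -97.2 -142.4]
t 25.8 at [0.4762 0.1695 0.0848] yaw 0.062 tot units dx -0.014 dy -0.386 dz 0.449 twist 0.084
[ 0.37  0.21 -0.83  1.94  0.18  1.06 -2.04]
```

Request:
carry_out(
  plan=[
    {"dx": -0.014,"dy": -0.2,"dz": 0,"twist": 0,"hand": 0},
    {"dx": 0,"dy": -0.186,"dz": 0,"twist": 0,"hand": 0},
    {"dx": 0,"dy": 0,"dz": 0.2,"twist": 0,"hand": 0},
    {"dx": 0,"dy": 0,"dz": 0.15,"twist": 0,"hand": 0},
    {"dx": 0,"dy": 0,"dz": 0.1,"twist": 0,"hand": 0},
    {"dx": 0,"dy": 0,"dz": 0,"twist": 0,"hand": 0},
    {"dx": 0.025,"dy": 0,"dz": 0,"twist": 0,"hand": 0},
    {"dx": 0.025,"dy": 0,"dz": 0,"twist": 0,"hand": 0},
    {"dx": 0.02,"dy": 0,"dz": 0,"twist": 0,"hand": 0},
    {"dx": 0.02,"dy": 0,"dz": 0,"twist": 0,"hand": 0},
    {"dx": 0.02,"dy": 0,"dz": 0,"twist": 0,"hand": 0},
    {"dx": 0.02,"dy": 0,"dz": 0,"twist": 0,"hand": 0},
    {"dx": 0,"dy": 0,"dz": 0,"twist": 0,"hand": 0},
  ],
  force=20,
)

```text
t: 27.42
eef_pos: [0.4953, 0.2477, -0.0053]
eef_rot: [-3.141, -0.001, 0.06]
contact_force: [-0.1, -0.2, 0.1]
finger_gap: -0.002
gripper_force: 0.0
```

```bash
python3 -c "
from h import *
p=top('l',(*d2w((-.035,.001)),-.05),(.015,.006,.1))"
```

```text
rack w [ 0.5277  0.3183 -0.0578] dock [-37.3   3.2] th -0.115 L [-24.2 116.4] R [ -50.3 -110.1] score [42.4]
TCP [ 0.4951  0.2479 -0.0053] yaw 0.06 in rack [-28.4 -72.1] in dock [-73.8 -65.2]
near@41.5 -48.0 far@113 -9.5
```

Request:
carry_out(
  plan=[
    {"dx": 0.02,"dy": 0,"dz": 0,"twist": 0,"hand": 0},
    {"dx": 0.02,"dy": 0,"dz": 0,"twist": 0,"hand": 0},
    {"dx": 0.02,"dy": 0,"dz": 0,"twist": 0,"hand": 0},
    {"dx": 0.02,"dy": 0,"dz": 0,"twist": 0,"hand": 0},
    {"dx": 0.02,"dy": 0,"dz": 0,"twist": 0,"hand": 0},
    {"dx": 0,"dy": 0,"dz": 0,"twist": 0,"hand": 0},
  ],
  force=20,
)

```text
t: 28.22
eef_pos: [0.5155, 0.2491, -0.0052]
eef_rot: [-3.141, -0.001, 0.059]
contact_force: [0.3, 0.4, -0.4]
finger_gap: 0.001
gripper_force: 0.0
```

```bash
python3 -c "
from h import *
p=top('m',(*d2w((-.025,.001)),.02),(.015,.006,.1))"
```

```text
rack w [0.54   0.3199 0.0449] dock [-24.9   4.1] th -0.012 L [-23.5 118.1] R [ -26.3 -109.9] score [30.9]
TCP [ 0.5154  0.2493 -0.0051] yaw 0.06 in rack [-27.7 -69.4] in dock [-53.5 -65. ]
near@41.5 -39.5 far@113 -8.6
```

Request:
carry_out(
  plan=[
    {"dx": 0.02,"dy": 0,"dz": 0,"twist": 0,"hand": 0},
    {"dx": 0.015,"dy": 0,"dz": 0,"twist": 0,"hand": 0},
    {"dx": 0.015,"dy": 0,"dz": 0,"twist": 0,"hand": 0},
    {"dx": 0.01,"dy": 0,"dz": 0,"twist": 0,"hand": 0},
    {"dx": 0,"dy": 0,"dz": 0,"twist": 0,"hand": 0},
  ],
  force=20,
)

```text
t: 28.9
eef_pos: [0.5268, 0.2494, -0.0054]
eef_rot: [3.141, -0.0, 0.06]
contact_force: [-3.8, -0.9, 1.8]
finger_gap: 0.001
gripper_force: 1.3
```

```bash
python3 -c "
from h import *
p=top('n',(*d2w((-.018,.001)),.07),(.015,.006,.1))"
```

```text
rack w [ 0.5589  0.3226 -0.03  ] dock [-5.9  5.7] th -0.087 L [  4.  119.3] R [ -15.8 -107.9] score [25.7]
TCP [ 0.5268  0.2494 -0.0054] yaw 0.06 in rack [-29.8 -74.1] in dock [-42.1 -65.6]
near@41.5 -17.9 far@113 18.5
```

Request:
carry_out(
  plan=[
    {"dx": 0.01,"dy": 0,"dz": 0,"twist": 0,"hand": 0},
    {"dx": 0,"dy": 0,"dz": 0,"twist": 0,"hand": 0},
  ],
  force=20,
)

```text
t: 29.2
eef_pos: [0.529, 0.2493, -0.0054]
eef_rot: [3.141, -0.0, 0.059]
contact_force: [-1.3, -0.8, 0.4]
finger_gap: -0.002
gripper_force: 0.7
```

Request:
carry_out(
  plan=[
    {"dx": 0.005,"dy": 0,"dz": 0,"twist": 0,"hand": 0},
    {"dx": 0,"dy": 0,"dz": 0,"twist": 0,"hand": 0},
  ],
  force=20,
)

```text
t: 29.45
eef_pos: [0.529, 0.2493, -0.0055]
eef_rot: [3.141, 0.001, 0.06]
contact_force: [-4.2, -2.4, 2.5]
finger_gap: 0.002
gripper_force: 2.3
```

Request:
carry_out(
  plan=[
    {"dx": -0.05,"dy": 0,"dz": 0,"twist": 0,"hand": 0},
    {"dx": -0.03,"dy": 0,"dz": 0,"twist": 0,"hand": 0},
    {"dx": 0,"dy": -0.12,"dz": 0,"twist": 0,"hand": 0},
    {"dx": 0,"dy": -0.12,"dz": 0,"twist": 0,"hand": 0},
    {"dx": 0.015,"dy": 0,"dz": 0,"twist": 0,"hand": 0},
    {"dx": 0.015,"dy": 0,"dz": 0,"twist": 0,"hand": 0},
    {"dx": 0.015,"dy": 0,"dz": 0,"twist": 0,"hand": 0},
    {"dx": 0.01,"dy": 0,"dz": 0,"twist": 0,"hand": 0},
    {"dx": 0.01,"dy": 0,"dz": 0,"twist": 0,"hand": 0},
    {"dx": 0,"dy": 0,"dz": 0,"twist": 0,"hand": 0},
  ],
  force=20,
)

```text
t: 30.7
eef_pos: [0.5238, 0.2972, -0.0054]
eef_rot: [3.141, 0.0, 0.059]
contact_force: [0.4, 0.5, -0.4]
finger_gap: 0.003
gripper_force: 0.0
```

```bash
python3 -c "
from h import *
p=top('o',(*d2w((-.016,.002)),.06),(.008,.005,.08))"
```

```text
rack w [0.5491 0.3202 0.0554] dock [-15.8   3.9] th -0.002 L [-15.6 117.9] R [ -16.  -110.1] score [25.3]
TCP [ 0.5237  0.2974 -0.0054] yaw 0.06 in rack [-26.6 -21.4] in dock [-42.4 -17.4]
near@41.5 -30.7 far@113 -0.6
```

Request:
carry_out(
  plan=[
    {"dx": 0.01,"dy": 0,"dz": 0,"twist": 0,"hand": 0},
    {"dx": 0.005,"dy": 0,"dz": 0,"twist": 0,"hand": 0},
    {"dx": 0,"dy": 0,"dz": 0,"twist": 0,"hand": 0},
  ],
  force=20,
)

```text
t: 31.12
eef_pos: [0.5243, 0.2975, -0.0055]
eef_rot: [3.14, 0.004, 0.061]
contact_force: [-5.5, -1.3, 4.7]
finger_gap: 0.003
gripper_force: 3.1
```

Request:
carry_out(
  plan=[
    {"dx": 0.01,"dy": 0,"dz": 0,"twist": 0,"hand": 0},
    {"dx": 0,"dy": 0,"dz": 0,"twist": 0,"hand": 0},
  ],
  force=20,
)

```text
t: 31.38
eef_pos: [0.5247, 0.2977, -0.0055]
eef_rot: [3.139, 0.007, 0.061]
contact_force: [-9.0, -4.2, 8.2]
finger_gap: 0.004
gripper_force: 5.0
```

Request:
carry_out(
  plan=[
    {"dx": -0.04,"dy": 0,"dz": 0,"twist": 0,"hand": 0},
    {"dx": 0,"dy": 0.1,"dz": 0,"twist": 0,"hand": 0},
    {"dx": -0.03,"dy": 0.1,"dz": -0.1,"twist": 0,"hand": 0},
    {"dx": 0,"dy": 0,"dz": -0.25,"twist": 0,"hand": 0},
    {"dx": -0.2,"dy": 0.1,"dz": -0.25,"twist": 0,"hand": 0},
    {"dx": -0.1,"dy": 0.2,"dz": -0.25,"twist": 0,"hand": 0},
    {"dx": 0,"dy": 0.25,"dz": 0,"twist": 0,"hand": 0},
    {"dx": 0,"dy": 0.25,"dz": 0,"twist": 0,"hand": 0},
    {"dx": 0,"dy": 0.25,"dz": 0,"twist": 0,"hand": 0},
    {"dx": 0,"dy": 0,"dz": 0,"twist": 0,"hand": 0},
  ],
  force=20,
)

```text
t: 32.62
eef_pos: [0.474, 0.0432, 0.1579]
eef_rot: [3.139, -0.001, 0.052]
contact_force: [0.9, 1.0, -0.9]
finger_gap: -0.002
gripper_force: 0.0
```

```bash
python3 - <<'E'
from h import *
p=top('q',(*d2w((-.016,.001)),.06),(.008,.006,.06))
S=shot('scene','s_q');fit([(tpx,S)],(*d2w((-.016,.001)),.06),(.008,.006,.06))
# vial caps: expected pixel colours in top before/after
def caps(im,c,p):
    M=R.from_euler('z',p[2]).as_matrix()[:2,:2]
    for i in range(9):
        u=tpx(c,np.array([[*(M@np.array([0,.096-.024*i])+p[:2]),.046]]))[0];print(i,u.round(1),im[int(round(u[1])),int(round(u[0]))],end=' ')
    print()
import pickle
c=pickle.load(open('top.pkl','rb'));caps(c['img'],c,(.4873,.2191,.2485));caps(cv2.imread('pics/t_q.png'),c,p)
# profile across fence/rack gap in the top view at several dock y
im=cv2.GaussianBlur(cv2.imread('pics/t_q.png'),(0,0),.6).min(2).astype(np.float32)
for y in(-.1,-.06,0,.06,.1):
    u=tpx(c,np.array([[*d2w((x/1000,y)),.026] for x in range(-44,24,3)])).astype(np.float32)
    print(y,cv2.remap(im,u[:,:1],u[:,1:],1)[:,0].astype(int))
# brass pixels in scene
def brass(I):
    h=cv2.cvtColor(I,cv2.COLOR_BGR2HSV);m=(h[...,0]>8)&(h[...,0]<25)&(h[...,1]>90)&(h[...,2]>70)
    v,u=np.nonzero(m[215:250,270:310]);return len(u),(u.mean()+270,v.mean()+215) if len(u) else 0
print(brass(cv2.imread('pics/scene0.png')),brass(S['img']))
E
```

```text
rack w [0.5468 0.3202 0.0894] dock [-18.1   4.1] th 0.032 L [-21.8 118. ] R [ -14.4 -109.9] score [61.8]
TCP [0.4739 0.0462 0.1579] yaw 0.056 in rack [ -97.1 -266.5] in dock [-106.5 -265.4]
near@41.5 -34.3 far@113 -6.6
rack w [0.547  0.3219 0.1071] dock [-17.8   5.7] th 0.05 L [-23.5 119.5] R [ -12.1 -108.2] score [24.9]
0 [216.4 243.9] [34 33 34] 1 [224.9 241.5] [153  87  46] 2 [233.4 239.2] [157 171 177] 3 [242.  236.8] [218 229 235] 4 [250.5 234.4] [29 27 27] 5 [259.1 232.1] [150 163 169] 6 [267.6 229.7] [155  89  46] 7 [276.1 227.4] [219 229 235] 8 [284.7 225. ] [163 176 183] 
0 [178.1 217.2] [30 27 27] 1 [186.9 216.2] [152  87  45] 2 [195.6 215.2] [134 145 151] 3 [204.4 214.3] [215 226 232] 4 [213.1 213.3] [32 28 30] 5 [221.9 212.3] [133 143 150] 6 [230.6 211.3] [152  86  45] 7 [239.4 210.3] [217 228 234] 8 [248.2 209.4] [147 159 166] 
-0.1 [ 23  23  21  29  77 163 219 226 211 194 185 189 203 221 225 215 205 198
 197 200 193 149  84]
-0.06 [ 32  30  28  49 123 196 219 198 179 186 199 205 214 224 217 187 182 189
 199 205 200 160  95]
0 [ 31  29  43  98 177 216 204 168 135 125 135 168 204 206 168 157 183 197
 203 206 192 142  77]
0.06 [ 38  41  83 164 218 226 214 197 186 192 205 221 223 184 137 161 199 206
 205 205 187 130  74]
0.1 [ 43  61 122 189 201 164 112  75  62  76 126 189 195 139 105 142 179 179
 169 173 175 128  70]
(28, (np.float64(290.67857142857144), np.float64(237.25))) (28, (np.float64(290.67857142857144), np.float64(237.25)))
```

Every vial is in its hole and the catch is out (its brass pixels match the start). The left end still stands about 7 mm off the fence, so I'll push it in through the gap between the post and the left stop.

```bash
python3 -c "
from h import *
q=d2w((-.056,.093));print(q);to(*q,-.005,.057);print(r.state()['joints'].round(2))"
```

```text
[0.50389282 0.40685869]
t 32.73 at [0.4738 0.0481 0.158 ] yaw 0.059 tot units dx 0.255 dy -1.782 dz 0.815 twist 0.003
[ 0.6   0.02 -0.76  1.93  0.02  1.2  -1.68]
```

Request:
carry_out(
  plan=[
    {"dx": 0.03,"dy": -0.22,"dz": 0,"twist": 0,"hand": 0},
    {"dx": 0.03,"dy": -0.22,"dz": 0,"twist": 0,"hand": 0},
    {"dx": 0.03,"dy": -0.22,"dz": 0,"twist": 0,"hand": 0},
    {"dx": 0.03,"dy": -0.22,"dz": 0,"twist": 0,"hand": 0},
    {"dx": 0.03,"dy": -0.22,"dz": 0,"twist": 0,"hand": 0},
    {"dx": 0.03,"dy": -0.22,"dz": 0,"twist": 0,"hand": 0},
    {"dx": 0.03,"dy": -0.22,"dz": 0,"twist": 0,"hand": 0},
    {"dx": 0.04,"dy": -0.22,"dz": 0,"twist": 0,"hand": 0},
    {"dx": 0,"dy": 0,"dz": 0,"twist": 0,"hand": 0},
    {"dx": 0,"dy": 0,"dz": 0,"twist": 0,"hand": 0},
  ],
  force=20,
)

```text
t: 33.98
eef_pos: [0.5015, 0.4034, 0.1576]
eef_rot: [3.142, 0.001, 0.062]
contact_force: [0.1, 0.1, 0.0]
finger_gap: 0.001
gripper_force: 0.0
```

```bash
python3 -c "
from h import *
q=d2w((-.056,.093));to(*q,-.004,.057);print(r.state()['joints'].round(2))"
```

```text
t 33.98 at [0.5015 0.4034 0.1576] yaw 0.062 tot units dx 0.013 dy -0.017 dz 0.808 twist 0.010
[-0.05  0.49 -0.89  1.52  0.38  1.32 -2.49]
```

Descend, stopping part way to check the force.

Request:
carry_out(
  plan=[
    {"dx": 0.013,"dy": -0.017,"dz": 0.15,"twist": 0,"hand": 0},
    {"dx": 0,"dy": 0,"dz": 0.15,"twist": 0,"hand": 0},
    {"dx": 0,"dy": 0,"dz": 0.1,"twist": 0,"hand": 0},
    {"dx": 0,"dy": 0,"dz": 0,"twist": 0,"hand": 0},
  ],
  force=20,
)

```text
t: 34.48
eef_pos: [0.5045, 0.4043, 0.0765]
eef_rot: [3.14, 0.002, 0.059]
contact_force: [-0.4, 0.2, 0.2]
finger_gap: -0.0
gripper_force: 0.0
```

Request:
carry_out(
  plan=[
    {"dx": 0,"dy": 0,"dz": 0.1,"twist": 0,"hand": 0},
    {"dx": 0,"dy": 0,"dz": 0.1,"twist": 0,"hand": 0},
    {"dx": 0,"dy": 0,"dz": 0.1,"twist": 0,"hand": 0},
    {"dx": 0,"dy": 0,"dz": 0.09,"twist": 0,"hand": 0},
    {"dx": 0,"dy": 0,"dz": 0,"twist": 0,"hand": 0},
  ],
  force=20,
)

```text
t: 35.1
eef_pos: [0.5039, 0.4062, -0.0019]
eef_rot: [3.141, 0.002, 0.061]
contact_force: [0.8, -1.5, 1.0]
finger_gap: -0.0
gripper_force: 0.0
```

```bash
python3 -c "
from h import *
rel((.5468,.3202,.0894))"
```

```text
TCP [ 0.5039  0.4062 -0.0019] yaw 0.061 in rack [-35.   89.5] in dock [-56.   92.4]
```

Request:
carry_out(
  plan=[
    {"dx": 0.015,"dy": 0,"dz": 0.005,"twist": 0,"hand": 0},
    {"dx": 0.015,"dy": 0,"dz": 0,"twist": 0,"hand": 0},
    {"dx": 0.015,"dy": 0,"dz": 0,"twist": 0,"hand": 0},
    {"dx": 0.01,"dy": 0,"dz": 0,"twist": 0,"hand": 0},
    {"dx": 0.01,"dy": 0,"dz": 0,"twist": 0,"hand": 0},
    {"dx": 0,"dy": 0,"dz": 0,"twist": 0,"hand": 0},
  ],
  force=20,
)

```text
t: 35.85
eef_pos: [0.518, 0.407, -0.0011]
eef_rot: [-3.141, -0.0, 0.06]
contact_force: [-0.8, 0.2, 0.4]
finger_gap: -0.001
gripper_force: 0.3
```

Request:
carry_out(
  plan=[
    {"dx": 0.01,"dy": 0,"dz": 0,"twist": 0,"hand": 0},
    {"dx": 0,"dy": 0,"dz": 0,"twist": 0,"hand": 0},
  ],
  force=20,
)

```text
t: 36.1
eef_pos: [0.5201, 0.4069, -0.0012]
eef_rot: [-3.141, -0.0, 0.06]
contact_force: [-0.3, -0.1, -0.3]
finger_gap: -0.0
gripper_force: 0.3
```

Request:
carry_out(
  plan=[
    {"dx": 0.01,"dy": 0,"dz": 0,"twist": 0,"hand": 0},
    {"dx": 0,"dy": 0,"dz": 0,"twist": 0,"hand": 0},
  ],
  force=20,
)

```text
t: 36.35
eef_pos: [0.5208, 0.407, -0.0012]
eef_rot: [3.141, 0.002, 0.06]
contact_force: [-4.4, -0.9, 2.7]
finger_gap: -0.006
gripper_force: 2.2
```

Request:
carry_out(
  plan=[
    {"dx": -0.03,"dy": 0,"dz": 0,"twist": 0,"hand": 0},
    {"dx": -0.04,"dy": 0,"dz": 0,"twist": 0,"hand": 0},
    {"dx": 0,"dy": 0,"dz": 0,"twist": 0,"hand": 0},
    {"dx": 0,"dy": 0,"dz": -0.15,"twist": 0,"hand": 0},
    {"dx": 0,"dy": 0,"dz": -0.25,"twist": 0,"hand": 0},
    {"dx": 0,"dy": 0,"dz": -0.3,"twist": 0,"hand": 0},
    {"dx": -0.2,"dy": 0.2,"dz": -0.1,"twist": 0,"hand": 0},
    {"dx": 0,"dy": 0.3,"dz": 0,"twist": 0,"hand": 0},
    {"dx": 0,"dy": 0.3,"dz": 0,"twist": 0,"hand": 0},
    {"dx": 0,"dy": 0.3,"dz": 0,"twist": 0,"hand": 0},
    {"dx": 0,"dy": 0.3,"dz": 0,"twist": 0,"hand": 0},
    {"dx": 0,"dy": 0.3,"dz": 0,"twist": 0,"hand": 0},
    {"dx": 0,"dy": 0,"dz": 0,"twist": 0,"hand": 0},
    {"dx": 0,"dy": 0,"dz": 0,"twist": 0,"hand": 0},
  ],
  force=20,
)

```text
t: 38.1
eef_pos: [0.4882, 0.0647, 0.159]
eef_rot: [-3.142, -0.0, 0.059]
contact_force: [-0.7, -0.2, 0.1]
finger_gap: 0.003
gripper_force: 0.0
```

```bash
cat > v.py <<'E'
from h import *
import sys;t=sys.argv[1]
p=top(t,(*d2w((-.016,.001)),.06),(.008,.006,.06))
S=shot('scene','s_'+t);T=r.camera('top')
im=cv2.GaussianBlur(cv2.imread(f'pics/t_{t}.png'),(0,0),.6).min(2).astype(np.float32)
xs=np.arange(-44,-20,.5)
for y in(-.1,-.08,-.04,0,.02,.06,.08,.1):
    u=tpx(T,np.array([[*d2w((x/1000,y)),.028] for x in xs])).astype(np.float32)
    g=cv2.remap(im,u[:,:1],u[:,1:],1)[:,0];print(y,'near edge',xs[np.argmax(g>120)],end='; ')
print()
M=R.from_euler('z',p[2]).as_matrix()[:2,:2]
for i in range(9):
    u=tpx(T,np.array([[*(M@np.array([0,.096-.024*i])+p[:2]),.046]]))[0];print(i,T['img'][int(round(u[1])),int(round(u[0]))],end=' ')
h=cv2.cvtColor(S['img'],cv2.COLOR_BGR2HSV);m=(h[...,0]>8)&(h[...,0]<25)&(h[...,1]>90)&(h[...,2]>70)
v,u=np.nonzero(m[215:250,270:310]);print('\nbrass',len(u),u.mean()+270,v.mean()+215)
E
python3 v.py u
```

```text
rack w [0.5498 0.3201 0.0388] dock [-15.1   3.7] th -0.018 L [-13.  117.7] R [ -17.2 -110.2] score [50.7]
TCP [0.4882 0.0657 0.159 ] yaw 0.061 in rack [ -71.4 -251.8] in dock [ -91.1 -246.7]
near@41.5 -29.4 far@113 1.9
-0.1 near edge -32.5; -0.08 near edge -32.0; -0.04 near edge -32.0; 0 near edge -32.0; 0.02 near edge -31.5; 0.06 near edge -31.5; 0.08 near edge -31.5; 0.1 near edge -31.0; 
0 [33 31 33] 1 [150  85  44] 2 [133 145 151] 3 [216 227 233] 4 [30 27 27] 5 [132 142 148] 6 [151  86  45] 7 [215 227 233] 8 [159 172 179] 
brass 27 290.77777777777777 237.1851851851852
```

```bash
python3 - <<'E'
from h import *
p=d2w((-.040,-.113));c=r.camera('top');u=tpx(c,np.array([[*p,.019]]))[0];print(u)
x,y=int(u[0]),int(u[1])
for f in('top0','t_q','t_u'):
    I=cv2.imread(f'pics/{f}.png').astype(int);print(f);print((I[...,2]-I[...,0])[y-4:y+5,x-5:x+5])
s0=cv2.imread('pics/scene0.png').astype(int)
for f in('s_q','s_u'):
    d=np.abs(cv2.imread(f'pics/{f}.png').astype(int)-s0).sum(2)[228:248,280:302];print(f);print((d>40).astype(int))
E
```

```text
[258.09685841 218.215869  ]
top0
[[ 0 -2 -1  5  8 12 15 13 13 14]
 [-1 -1  1 16 21 19 16 14 13 14]
 [-1 -1  1 23 35 32 21 17 16 17]
 [-1 -1 -1 18 36 35 23 15 12 14]
 [ 0 -1 -2  8 25 32 26 17 10 12]
 [-1  0 -1 -1 14 28 33 21 11 13]
 [-1 -1 -1 -2  2 21 29 18 11 12]
 [-1  1  0 -1 -2  6 13  8  5  6]
 [-1 -2  0 -2  0 -3 -1 -1 -1 -1]]
t_q
[[19 21 24 21 16 13 14 15 13 15]
 [15 13 12 14 19 18 16 16 14 15]
 [ 3  1  2 20 36 31 20 15 16 17]
 [-2 -2 -1 19 36 34 22 15 12 14]
 [-2  0 -3  8 26 31 25 17 10 12]
 [-1 -1 -3  0 12 27 32 21 12 12]
 [-1  0  0 -3  0 21 29 17 10 12]
 [-1 -1 -1 -2 -2  5 14  8  6  7]
 [-1 -1  0 -1 -1 -1 -2  0 -1  0]]
t_u
[[12 13 13 26 21 14 14 15 14 17]
 [25 22 21 22 24 20 16 15 16 17]
 [11 10  9 17 34 31 20 16 15 14]
 [ 1 -1  0 15 35 34 22 15 12 12]
 [-2 -1 -1  7 25 31 26 17 11 11]
 [ 0 -2 -3 -1 13 27 34 21 12 12]
 [ 0  0  1 -4  2 22 29 18 10 11]
 [-1 -1  0 -1 -2  5 12  8  7 15]
 [ 1 -1  1 -1 -1 -1 -1  0  9 21]]
s_q
[[0 0 0 0 0 0 0 0 0 0 0 0 0 0 0 0 0 0 0 0 0 0]
 [0 0 0 0 0 0 0 0 0 0 0 0 0 0 0 0 0 0 0 0 0 0]
 [1 0 0 0 0 0 0 0 0 0 0 0 0 0 0 0 0 0 0 0 0 0]
 [1 1 1 1 1 0 0 0 0 
[... 1024 characters left out ...]
 1 1 1 1 1 1 0 0 0 0 0 0 0 0 0 0 0 0 0 1]
 [1 1 1 1 1 1 1 1 0 0 0 0 0 0 0 0 0 0 0 0 0 0]
 [1 1 1 1 1 1 0 0 0 0 0 0 0 0 0 0 0 0 0 0 0 0]
 [1 1 1 1 0 0 0 0 0 0 0 0 0 0 0 1 1 1 1 1 0 0]
 [1 1 1 1 1 0 0 0 0 0 0 0 0 0 1 1 1 1 1 1 1 1]
 [1 1 1 1 1 1 1 1 0 0 0 0 0 0 0 1 1 1 1 1 1 1]
 [1 1 1 1 1 1 1 1 0 0 0 0 0 0 0 0 1 1 1 1 1 1]
 [1 1 1 1 1 1 1 1 1 0 0 0 0 0 1 1 1 1 1 1 1 1]
 [1 1 1 1 1 1 1 1 1 0 0 0 0 1 1 1 1 1 1 1 1 1]
 [1 1 1 1 1 1 1 1 1 0 0 0 1 1 1 1 1 1 1 1 1 1]
 [1 1 1 1 1 1 1 0 0 0 0 1 1 1 1 1 1 1 1 1 1 1]
 [1 1 1 1 1 1 0 0 0 0 1 1 1 1 1 1 1 1 1 1 1 1]
 [1 1 1 1 1 0 0 1 1 1 1 1 1 1 1 1 1 1 1 1 1 1]
 [1 1 1 0 0 0 0 1 1 1 1 1 1 1 1 1 1 1 1 1 1 1]
 [1 1 0 0 0 0 1 1 1 1 1 1 1 1 1 1 1 1 1 1 1 1]]
```

The catch looks the same as when it started fully out, and the rack lies within about 2 mm of the fence. All vials are in place and the arm is clear, so I'm handing in.

```bash
python3 -c "
from station import r
print(r.finish_job())"
```

```text
the job is handed in; nothing more can be done
None
```

I handed the job in; no verdict came back. By the cameras, the rack lies along the back fence (within about 2 mm), the catch is out in front of it, and all six vials are in their holes. I never checked the beaker, dish, timer and tip box for movement, and an early push went in about 23 mm too high because the tip offset was wrong, possibly brushing the rack top or a vial.

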